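Get the adhesive tin out from behind the upright supplies and onto the scale

ROBOT

A 6-joint arm with a two-finger parallel gripper is mounted at the origin on the work surface. World frame = base frame: x ahead of the robot, y to its left, z up, the work surface at z = 0. Lengths are in m, angles in rad, forces in N, time in s.
With the tool pointing down it reaches from about 0.4 to 0.825 m from the base axis. Payload 7 kg.
Tool frame: the origin (TCP) lies midway between the tips of the shut fingers; the grasp point (between the pads) lies hold_point_z behind it (hold_point_z is the distance from the TCP to the grasp point, in m); z points along the fingers, y is the line along which they close (so a half turn about z gives the same grasp; the last joint's range is limited). The gripper opens to 88 mm and grips with 3 to 60 N. Pads are 19 mm wide; open, the fingers measure 130 mm over their backs; the gripper's body (78 mm by 193 mm) begins 47 mm behind the grasp point.
Start: joints at [-1.052, 0.359, 0.012, 0, -1.224, -0.288], TCP at [0.154, -0.657, 0.227] pointing down, gripper open.
Joint ranges: [-3.07, 3.07], [-1.43, 2.12], [-1.02, 1.25], [-3.03, 1.67], [-3.05, -0], [-3.03, 3.03]. Speed limits (rad/s): [2.39, 2.39, 3.01, 3.14, 3.14, 3.14].

INTERFACE

Orientations are given as [roll, pitch, yaw] about the fixed x, y, z axes, in that order (R = Rz(yaw) Ry(pitch) Rx(roll)).
In Python, from station import * gives the robot as it stands.
- The arm moves only by the tool apply_moves, never from a script. Its argument "steps" is a list of rows, each an object with "translation": the shift along the world's x, y, z scaled (see below), a list of three; "rotation": the turn, a rotation vector about the world's x, y, z scaled (see below), a list of three. A call has exactly 10 rows; each row is the pose to reach, as a shift and turn from the pose commanded when the call began; what a row does not reach only later rows make up. The controller multiplies each number of a shift by 250 mm and each number of a turn by 30 degrees. A row lasts 1/12 s, in which the tool goes at most 41.7 mm and 7.16 degrees, less where a joint would pass 70% of its speed; a pose out of reach is approached as far as the arm can. A call with a number of a shift or a turn outside -1 to 1 is refused whole. A call with a gripper value outside its range is refused whole. "jaw" is the closure, from -1 (fully open) to 1 (shut), so that 0 is half open, set as the call begins (left out, the last holds). The fingers move at their own pace and stop on an object; "newtons" is the grip in N (left out, the last holds). Time passes only in rows, so rows that repeat a pose let the fingers close, or fill a call up. It gives the time, the measured TCP pose, the force, the opening and the grip force at its end, in the units of the state.
- get_state(): the state, without advancing time (a new reading comes with each control period).
- grab_frame(name): name is "scene" or "top" or "wrist"; returns the picture (400x640x3 uint8, blue, green, red); there is no depth.
- camera_model(name): a dict with "fx", "fy", "cx", "cy" (pixels), "k1" (the pictures are not rectified: a ray, as slopes to the right and down, at radius r is drawn at 1 + k1 r^2 times it, then the intrinsics apply), "xyz" and "rotation" of the camera in the world. Camera axes: x right, y down, z forward; pixel columns grow to the right and rows downward; lengths in m; the calibration is good to about 2 mm. A picture is of the moment at which its call begins: read the wrist's pose just before it. camera_model takes no time and is no camera call; for the wrist camera it gives the pose at the moment of the call.
- job_done(): hands the job in; it is judged then, once.
The state is a dict: "t": time; "q": joint angles; "qd": joint speeds; "joint_efforts": joint torques, N m; "eef_pos": TCP position; "ee_rot": TCP orientation; "force": force on the tool from outside, world axes, zero at the start; "moment": the same for the moment, N m; "width": finger opening in m; "gripper_force": force on a finger pad.
Only numpy, scipy, OpenCV 4.12 (cv2) and the standard library are available. Lean on these libraries where they do the work, as an engineer would, in place of code of your own. Each camera call takes 0.05 s, during which the arm holds its last target. There are 200 camera calls.

TASK

First clear the syringe, the cartridge and the bottle off the white board and stand all three upright in the aluminium tray, leaving the low tin behind them where it is until they are out of the way. Then set the tin upright in the middle of the scale's pan, and only after that stand the three back on the board, each upright on the very spot it came from (which one stands where differs every time). Tip nothing over, and leave the tape roll and the marker alone.

Things in the scene. Friction and masses are not known exactly. Their poses are not given: they have to be found in the camera images.
- board: Fixed white board, 140 mm (x) by 190 mm (y), 8 mm thick, an 18 mm tall, 6 mm thick lip on its +x edge. Origin: centre of underside. Grey rings 51 mm across mark three spots at (x, y) = (-35, 0), (-20, 60), (-20, -60) mm; syringe, cartridge and bottle stand on one each (within 3 mm); the tin stands behind at about (20, 0), nearly touching the middle one.
- tray: Fixed shallow aluminium tray, the side area: 228 mm (its x) by 96 mm (its y) outside, walls 4 mm thick and 14 mm tall, floor 4 mm thick. Origin: centre of its underside. It is on one side of the board, the scale on the other, either way round. All three upright things fit in a row along its x, 68 mm apart.
- scale: Fixed grey bench scale, 170 mm (its x) by 130 mm (its y) by 24 mm, carrying a round steel pan 108 mm across. Origin: centre of its underside. The pan does not sink.
- pan (a point): Centre of the top face of the scale's steel pan, 35 mm above the bench.
- syringe: Capped white syringe standing on its finger flange, nozzle up, 128 mm tall in all: flange 42 mm across and 4 mm thick, barrel 37 mm across from there up to 100 mm with grey graduation rings, then a thin grey-capped nozzle. Round; origin at the centre of its underside, z up. About 90 g (70 to 140 %).
- cartridge: Adhesive cartridge standing upright, 128 mm tall in all: aluminium cylinder 40 mm across up to 100 mm with black end bands, then a black cone nozzle. Round; origin at the centre of its underside, z up. About 180 g (70 to 140 %).
- bottle: Amber glass bottle with a white screw cap, 116 mm tall in all: body 40 mm across up to 86 mm, a shoulder, and a cap 29 mm across. Round; origin at the centre of its underside, z up. About 150 g (70 to 140 %).
- tin: Low round steel adhesive tin with a dark disc on its lid, 60 mm across, 34 mm tall. Origin at the centre of its underside, z up. About 160 g (70 to 140 %).
- tape_roll: Bystander: roll of pale brown packing tape lying flat, 92 mm across, 45 mm tall, between the robot and the board. Origin at the centre of its underside.
- marker: Bystander: red marker with a black cap lying beyond the board, 120 mm along its y, 16 mm wide, 12 mm tall. Origin at the centre of its underside.

How it is judged:
By the outcome, as a careful person would: the job done as asked, in the order asked, and still so for the second after the job is handed in, with the robot touching nothing.
It also fails if it takes over 152 s, if anything falls off the work surface, if the arm or the gripper's body presses on something with over 40 N, if the wrist force passes 120 N, or if a joint passes its speed limit or range.

## Working session

There is one attempt and no reset: what is moved stays moved. The work goes in short steps, Python scripts to look and compute and a tool call to move; the robot and the scene stay as the last step left them, time stands still between calls to the robot, and variables do not carry over. Pictures are saved under pics/ and viewed, at most 14 in all, crops included, and the job is handed in when it is done.

Besides the shell and the picture viewer there is one more tool, called after "Call:" in YAML: its name, and indented under it one key for each argument. apply_moves: Moves the arm, as the interface text tells. Shifts and turns lie within -1 to 1; 1 stands for 250 mm of shift or 30 degrees of turn. Its arguments: {"type":"object","properties":{"steps":{"type":"array"},"jaw":{"type":"number"},"newtons":{"type":"number"}},"required":["steps"]}

```bash
mkdir -p pics
python3 - <<'E'
from station import *
import cv2
s=get_state(); print(s)
for n in("scene","top"):
    m=camera_model(n); print(n,m)
    cv2.imwrite(f"pics/{n}0.png",grab_frame(n))
E
ls
```

```text
{'t': 0.0, 'q': array([-1.05190515e+00,  3.59380916e-01,  1.10560906e-02, -3.74791999e-04,
       -1.22404631e+00, -2.88119640e-01]), 'qd': array([ 0.00047678, -0.00252917, -0.00035669, -0.00100711, -0.00020626,
       -0.00044477]), 'joint_efforts': array([ 7.72927215e-04, -5.82726574e+01,  2.93059230e+01,  6.99738085e+00,
        6.92600326e-03, -1.44515402e-04]), 'eef_pos': array([ 0.15428155, -0.65664165,  0.22562087]), 'ee_rot': array([ 3.13998264e+00, -1.09724864e-04, -2.91094867e+00]), 'force': array([ 0.5332359 , -0.45838271, -0.07720481]), 'moment': array([-0.00437999,  0.03428011,  0.01049339]), 'gripper_force': 0.0, 'width': 0.08761141430477477}
scene {'fx': 390.34423627127904, 'fy': 390.34423627127904, 'cx': 323.1265971727802, 'cy': 193.87046383449268, 'k1': -0.054860043984074555, 'xyz': array([0.91061315, 0.39497243, 0.88950168]), 'rotation': array([-2.60004875,  0.00466123,  2.40641452])}
top {'fx': 439.03709582949, 'fy': 439.03709582949, 'cx': 315.2147188339419, 'cy': 194.12410107206145, 'k1': -0.049186921161601525, 'xyz': array([0.3813729 , 0.00156729, 1.12795959]), 'rotation': array([-2.97793650e+00,  4.87705837e-04, -1.58691700e+00])}
pics
```

View pics/scene0.png

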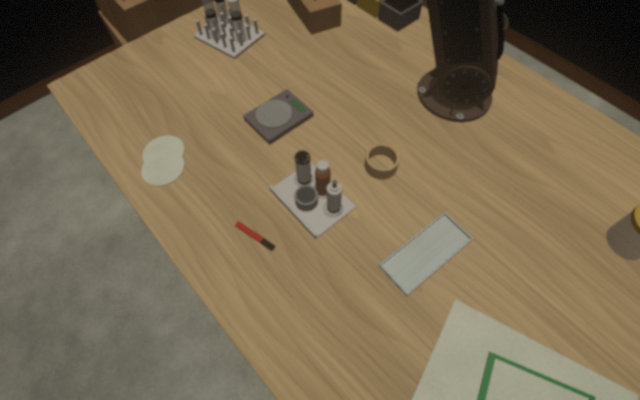

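View pics/top0.png

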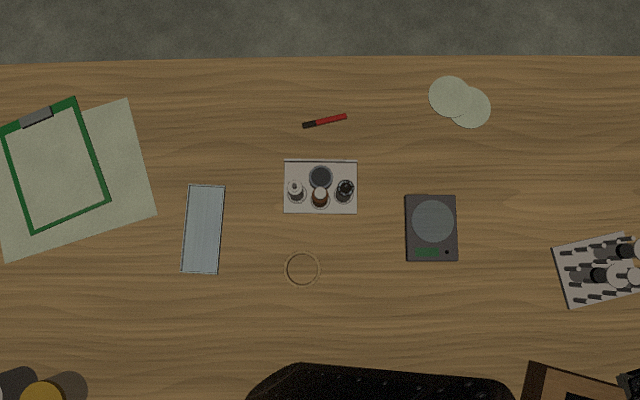

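```bash
python3 - <<'E'
import station
print([n for n in dir(station) if n[0]!='_']); print(getattr(station,'hold_point_z',None))
E
ls -a; ls -a ..|head -30
```

```text
['Unreachable', 'camera_model', 'get_state', 'grab_frame', 'hold_point_z', 'job_done']
0.0188
.
..
pics
.
..
bin
container_info.json
dev
etc
home
include
lib
lib64
libexec
lost+found
mnt
nix
old_root
opt
proc
root
run
sbin
share
sys
tmp
usr
var
workdir
```

The top picture has image up = +x and left = +y. The syringe is at (296,190), the bottle in the middle at (319,197), the cartridge at (345,190) and the tin at (320,178). The tray is left at (203,229), the scale right with its pan at (433,221), the tape roll at (302,268) and the marker at (325,121). I'll take an enlarged crop next.

```bash
cat > h.py <<'E'
from station import *
import numpy as np, cv2
from scipy.spatial.transform import Rotation as R
def ray(m,u,v):
    p=np.array([(u-m['cx'])/m['fx'],(v-m['cy'])/m['fy']]); q=p.copy()
    for _ in range(8): q=p/(1+m['k1']*(q@q))
    return R.from_euler('xyz',m['rotation']).apply([q[0],q[1],1])
def at(m,u,v,z):
    d=ray(m,u,v); return m['xyz']+d*(z-m['xyz'][2])/d[2]
def proj(m,P):
    c=R.from_euler('xyz',m['rotation']).inv().apply(np.asarray(P)-m['xyz']); q=c[...,:2]/c[...,2:]
    q=q*(1+m['k1']*(q**2).sum(-1,keepdims=True)); return q*[m['fx'],m['fy']]+[m['cx'],m['cy']]
E
python3 - <<'E'
from h import *
a=cv2.imread('pics/top0.png')
b=cv2.convertScaleAbs(a,alpha=1.5)
l=cv2.resize(b[150:222,278:364],None,fx=7,fy=7,interpolation=cv2.INTER_CUBIC)
cv2.imwrite('pics/c1.png',l)
r=cv2.resize(np.hstack([b[175:285,170:240],b[185:270,395:470][:, :].copy() if 0 else b[175:285,395:470]]),None,fx=5,fy=5,interpolation=cv2.INTER_CUBIC)
cv2.imwrite('pics/c2.png',r); print(l.shape,r.shape)
m=camera_model('top')
for n,u,v,z in [('tray',203,229,.014),('pan',433,221,.035),('board',320,187,.008),('tape',302,268,.045),('tin',320,178,.042),('marker',325,121,.012)]: print(n,at(m,u,v,z).round(3))
E
```

```text
(504, 602, 3) (550, 725, 3)
tray [0.48  0.286 0.014]
pan [ 0.489 -0.295  0.035]
board [ 0.585 -0.014  0.008]
tape [0.378 0.034 0.045]
tin [ 0.602 -0.014  0.042]
marker [ 0.762 -0.03   0.012]
```

View pics/c1.png

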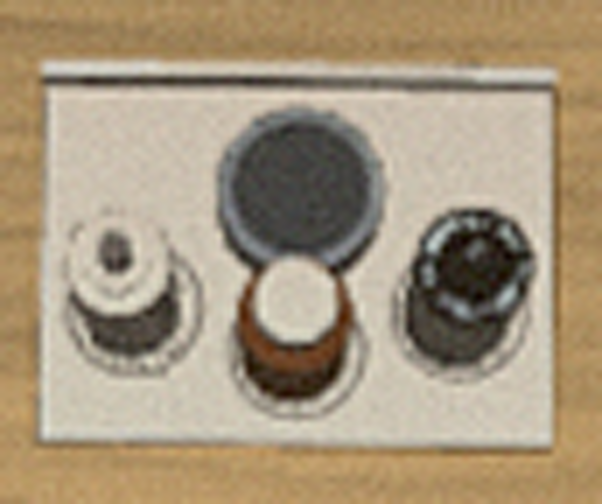

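View pics/c2.png

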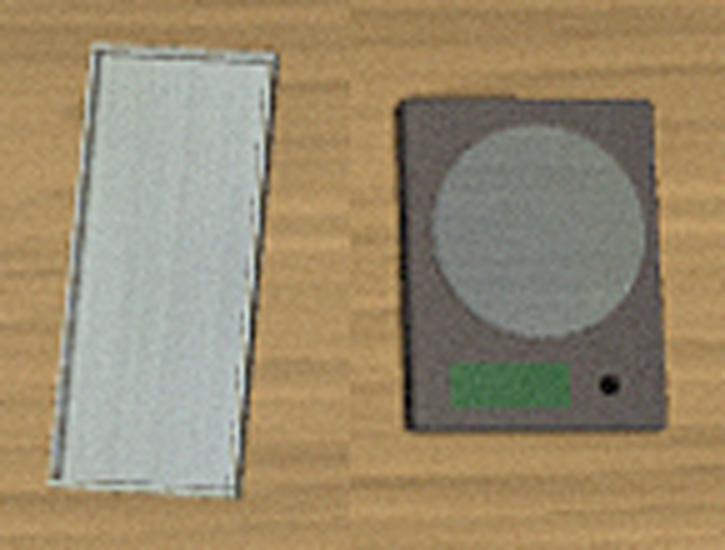

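The board crop shows ring centres at about (134,307), (299,348) and (462,312). The tin lid is at (301,187) and the bottle cap at (296,300). The syringe tip is at (116,250) and the cartridge tip at about (477,250). In the tray/scale crop the tray corners are (95,46), (277,55), (238,497) and (48,485), and the pan centre is (538,231).

Run:
```python
from h import *
m=camera_model('top')
def C(x,y,ox,oy,s,z): return at(m,(x+.5)/s-.5+ox,(y+.5)/s-.5+oy,z).round(4)
for n,x,y,z in [('bR-',553,448,.008),('bL-',38,440,.008),('topL',42,65,.022),('topR',556,72,.022),('ringL',134.5,307,.008),('ringM',299,348,.008),('ringR',462,312,.008),('tin',301,187,.042),('cap',296,300,.124),('syrtip',116,250,.136),('cartip',477,250,.136),('cartTopDisc',473,266,.108),('syrTopDisc',120,264,.108)]: print(n,C(x,y,278,150,7,z))
t=np.array([C(x,y,170,175,5,.014) for x,y in [(95,46),(277,55),(238,497),(48,485)]]); print(t,t.mean(0))
d=t[0]-t[3]+t[1]-t[2]; print('tray x dir deg',np.degrees(np.arctan2(d[1],d[0])),np.linalg.norm(d)/2)
print('pan',C(538.5-350,231,395,175,5,.035))
w=camera_model('wrist'); print(w)
s=get_state(); T=R.from_euler('xyz',s['ee_rot']); print('cam in tcp',T.inv().apply(w['xyz']-s['eef_pos']),(T.inv()*R.from_euler('xyz',w['rotation'])).as_matrix().round(3))
```

```text
bR- [ 0.514  -0.1062  0.008 ]
bL- [0.52   0.0826 0.008 ]
topL [0.6578 0.0796 0.022 ]
topR [ 0.6521 -0.1104  0.022 ]
ringL [0.5689 0.0468 0.008 ]
ringM [ 0.5526 -0.0137  0.008 ]
ringR [ 0.5651 -0.0742  0.008 ]
tin [ 0.6061 -0.015   0.042 ]
cap [ 0.551  -0.0114  0.124 ]
syrtip [0.5665 0.0475 0.136 ]
cartip [ 0.5646 -0.071   0.136 ]
cartTopDisc [ 0.5643 -0.0716  0.108 ]
syrTopDisc [0.5669 0.0475 0.108 ]
[[0.5978 0.327  0.014 ]
 [0.5914 0.232  0.014 ]
 [0.3664 0.2481 0.014 ]
 [0.3734 0.3443 0.014 ]] [0.48225 0.28785 0.014  ]
tray x dir deg -4.2504832320109065 0.22531972838613137
pan [ 0.4893 -0.2932  0.035 ]
{'fx': 359.3182789153143, 'fy': 359.3182789153143, 'cx': 324.1143625292076, 'cy': 202.16219155789395, 'k1': -0.06599071719789913, 'xyz': array([ 0.09208888, -0.67168736,  0.38473   ]), 'rotation': array([ 2.89375493e+00, -1.14609256e-03,  1.80267759e+00])}
cam in tcp [ 6.40060992e-02 -1.50801929e-04 -1.58995847e-01] [[ 0.001 -0.969 -0.245]
 [ 1.     0.001 -0.   ]
 [ 0.    -0.245  0.969]]
```

Call:
apply_moves:
  steps:
    - {"translation": [0.06,0.1,0],"rotation": [0,0,0]}
    - {"translation": [0.13,0.2,0],"rotation": [0,0,0]}
    - {"translation": [0.19,0.3,0],"rotation": [0,0,0]}
    - {"translation": [0.26,0.4,0],"rotation": [0,0,0]}
    - {"translation": [0.32,0.5,0],"rotation": [0,0,0]}
    - {"translation": [0.38,0.6,0],"rotation": [0,0,0]}
    - {"translation": [0.45,0.7,0],"rotation": [0,0,0]}
    - {"translation": [0.51,0.8,0],"rotation": [0,0,0]}
    - {"translation": [0.58,0.9,0],"rotation": [0,0,0]}
    - {"translation": [0.64,1,0],"rotation": [0,0,0]}
  jaw: -1
  newtons: 20

```text
t: 0.93
eef_pos: [0.3149, -0.4057, 0.2263]
ee_rot: [3.141, -0.0, -2.911]
force: [0.5, -0.7, 0.7]
width: 0.0877
gripper_force: 0.0
```

Call:
apply_moves:
  steps:
    - {"translation": [0.06,0.1,0],"rotation": [0,0,0]}
    - {"translation": [0.13,0.2,0],"rotation": [0,0,0]}
    - {"translation": [0.19,0.3,0],"rotation": [0,0,0]}
    - {"translation": [0.26,0.4,0],"rotation": [0,0,0]}
    - {"translation": [0.32,0.5,0],"rotation": [0,0,0]}
    - {"translation": [0.38,0.6,0],"rotation": [0,0,0]}
    - {"translation": [0.45,0.7,0],"rotation": [0,0,0]}
    - {"translation": [0.51,0.8,0],"rotation": [0,0,0]}
    - {"translation": [0.58,0.9,0],"rotation": [0,0,0]}
    - {"translation": [0.64,1,0],"rotation": [0,0,0]}

```text
t: 1.77
eef_pos: [0.475, -0.1556, 0.2264]
ee_rot: [3.141, -0.0, -2.911]
force: [1.6, -0.5, 0.5]
width: 0.0878
gripper_force: 0.0
```

Call:
apply_moves:
  steps:
    - {"translation": [0.06,0.1,0.02],"rotation": [0,0,-0.1]}
    - {"translation": [0.13,0.2,0.04],"rotation": [0,0,-0.2]}
    - {"translation": [0.19,0.3,0.06],"rotation": [0,0,-0.3]}
    - {"translation": [0.26,0.4,0.09],"rotation": [0,0,-0.44]}
    - {"translation": [0.32,0.5,0.09],"rotation": [0,0,-0.44]}
    - {"translation": [0.384,0.572,0.09],"rotation": [0,0,-0.44]}
    - {"translation": [0.384,0.572,0.09],"rotation": [0,0,-0.44]}
    - {"translation": [0.384,0.572,0.09],"rotation": [0,0,-0.44]}
    - {"translation": [0.384,0.572,0.09],"rotation": [0,0,-0.44]}
    - {"translation": [0.384,0.572,0.09],"rotation": [0,0,-0.44]}

```text
t: 2.6
eef_pos: [0.5698, -0.0146, 0.2489]
ee_rot: [-3.142, -0.001, 3.142]
force: [0.1, -0.6, 0.7]
width: 0.0876
gripper_force: 0.0
```

Run:
```python
from h import *
s=get_state(); m=camera_model('wrist'); a=grab_frame('wrist'); np.save('w1.npy',m,allow_pickle=True)
cv2.imwrite('pics/w1.png',cv2.resize(cv2.convertScaleAbs(a,alpha=1.4),(800,500)))
print(s['t'],s['q'],s['eef_pos'],s['ee_rot'])
for n,P in [('ringL',(.5692,.0463,.008)),('ringM',(.5526,-.0142,.008)),('ringR',(.5654,-.0741,.008)),('tin',(.6061,-.015,.042)),('cap',(.551,-.0114,.124)),('syr',(.5665,.0475,.136)),('car',(.5646,-.071,.136))]: print(n,(proj(m,P)*1.25).round(1))
```

```text
2.6 [ 3.17466265e-01  1.72961398e-01 -1.89672130e-01 -8.98644288e-05
 -1.20869931e+00 -1.88826960e+00] [ 0.56981618 -0.01462498  0.24891032] [-3.14150499e+00 -5.35929541e-04  3.14155377e+00]
ringL [472.7 212.1]
ringM [405.5 193.5]
ringR [338.7 207.7]
tin [404.5 261.6]
cap [409.9 212.2]
syr [504.7 240.1]
car [314.  236.9]
```

View pics/w1.png

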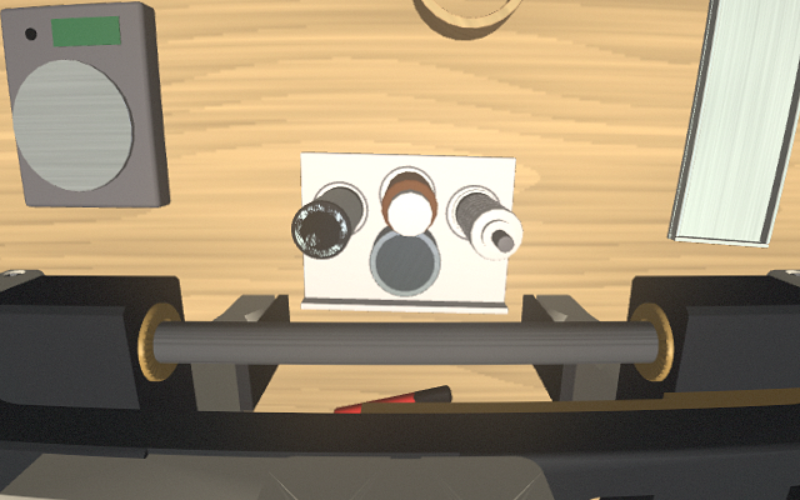

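The wrist view confirms it: syringe tip (503,240), bottle cap (410,214) and tin (405,263) all match the prediction within 2 px. The cartridge's top disc is at about (321,229). The pan is at (73,125) and the tray is on the right.

Run:
```python
from h import *
m=np.load('w1.npy',allow_pickle=True).item()
for n,u,v,z in [('cartdisc',321,229,.108),('cart tip',319,234,.136),('syrtip',503.5,240,.136),('syrdisc',495.5,233,.108),('cap',410,214,.124),('tin',405,262.5,.042),('pan',73,125,.035),('trayFarR',769,246,.014),('trayFarL',669,239,.014),('ringL',473,211,.008),('ringM',407,193,.008),('ringR',339,210,.008)]: print(n,at(m,u/1.25,v/1.25,z).round(4))
```

```text
cartdisc [ 0.5651 -0.0718  0.108 ]
cart tip [ 0.5627 -0.0678  0.136 ]
syrtip [0.5664 0.0468 0.136 ]
syrdisc [0.5677 0.0473 0.108 ]
cap [ 0.5522 -0.0113  0.124 ]
tin [ 0.6069 -0.0145  0.042 ]
pan [ 0.4906 -0.2918  0.035 ]
trayFarR [0.5985 0.3298 0.014 ]
trayFarL [0.5922 0.2282 0.014 ]
ringL [0.5682 0.0465 0.008 ]
ringM [ 0.5522 -0.0128  0.008 ]
ringR [ 0.5675 -0.0739  0.008 ]
```

Call:
apply_moves:
  steps:
    - {"translation": [0,0.05,0],"rotation": [0,0,0.15]}
    - {"translation": [0,0.1,0],"rotation": [0,0,0.3]}
    - {"translation": [-0.01,0.15,0],"rotation": [0,0,0.5]}
    - {"translation": [-0.01,0.2,0],"rotation": [0,0,0.7]}
    - {"translation": [-0.01,0.246,0],"rotation": [0,0,0.85]}
    - {"translation": [-0.01,0.246,0],"rotation": [0,0,1]}
    - {"translation": [-0.01,0.246,0],"rotation": [0,0,1]}
    - {"translation": [-0.01,0.246,0],"rotation": [0,0,1]}
    - {"translation": [-0.01,0.246,0],"rotation": [0,0,1]}
    - {"translation": [-0.01,0.246,0],"rotation": [0,0,1]}

```text
t: 3.48
eef_pos: [0.5678, 0.0469, 0.2492]
ee_rot: [-3.142, 0.0, -2.62]
force: [1.5, 0.9, 0.3]
width: 0.0874
gripper_force: 0.0
```

Call:
apply_moves:
  steps:
    - {"translation": [0,0,0],"rotation": [0,0,0.2]}
    - {"translation": [0,0,0],"rotation": [0,0,0.4]}
    - {"translation": [0,0,0],"rotation": [0,0,0.6]}
    - {"translation": [0,0,0],"rotation": [0,0,0.8]}
    - {"translation": [0,0,0],"rotation": [0,0,1]}
    - {"translation": [0,0,0],"rotation": [0,0,1]}
    - {"translation": [0,0,0],"rotation": [0,0,1]}
    - {"translation": [0,0,0],"rotation": [0,0,1]}
    - {"translation": [0,0,0],"rotation": [0,0,1]}
    - {"translation": [0,0,0],"rotation": [0,0,1]}

```text
t: 4.32
eef_pos: [0.5679, 0.0474, 0.2491]
ee_rot: [-3.142, 0.0, -2.096]
force: [-0.6, 0.0, -0.1]
width: 0.0875
gripper_force: 0.0
```

Call:
apply_moves:
  steps:
    - {"translation": [0,0,0],"rotation": [0,0,0.2]}
    - {"translation": [0,0,0],"rotation": [0,0,0.4]}
    - {"translation": [0,0,0],"rotation": [0,0,0.6]}
    - {"translation": [0,0,0],"rotation": [0,0,0.8]}
    - {"translation": [0,0,0],"rotation": [0,0,1]}
    - {"translation": [0,0,0],"rotation": [0,0,1]}
    - {"translation": [0,0,0],"rotation": [0,0,1]}
    - {"translation": [0,0,0],"rotation": [0,0,1]}
    - {"translation": [0,0,0],"rotation": [0,0,1]}
    - {"translation": [0,0,0],"rotation": [0,0,1]}

```text
t: 5.15
eef_pos: [0.5679, 0.0474, 0.2491]
ee_rot: [3.142, -0.0, -1.572]
force: [0.2, -0.7, -0.3]
width: 0.0878
gripper_force: 0.0
```

Call:
apply_moves:
  steps:
    - {"translation": [0,0,-0.08],"rotation": [0,0,0]}
    - {"translation": [0,0,-0.16],"rotation": [0,0,0]}
    - {"translation": [0,0,-0.24],"rotation": [0,0,0]}
    - {"translation": [0,0,-0.32],"rotation": [0,0,0]}
    - {"translation": [0,0,-0.4],"rotation": [0,0,0]}
    - {"translation": [0,0,-0.48],"rotation": [0,0,0]}
    - {"translation": [0,0,-0.56],"rotation": [0,0,0]}
    - {"translation": [0,0,-0.64],"rotation": [0,0,0]}
    - {"translation": [0,0,-0.69],"rotation": [0,0,0]}
    - {"translation": [0,0,-0.69],"rotation": [0,0,0]}

```text
t: 5.98
eef_pos: [0.5661, 0.0468, 0.0737]
ee_rot: [3.137, -0.001, -1.572]
force: [0.3, 0.5, -0.1]
width: 0.0881
gripper_force: 0.0
```

Call:
apply_moves:
  steps:
    - {"translation": [0,0,0],"rotation": [0,0,0]}
    - {"translation": [0,0,0],"rotation": [0,0,0]}
    - {"translation": [0,0,0],"rotation": [0,0,0]}
    - {"translation": [0,0,0],"rotation": [0,0,0]}
    - {"translation": [0,0,0],"rotation": [0,0,0]}
    - {"translation": [0,0,0],"rotation": [0,0,0]}
    - {"translation": [0,0,0],"rotation": [0,0,0]}
    - {"translation": [0,0,0],"rotation": [0,0,0]}
    - {"translation": [0,0,0],"rotation": [0,0,0]}
    - {"translation": [0,0,0],"rotation": [0,0,0]}
  jaw: 1
  newtons: 20

```text
t: 6.82
eef_pos: [0.5679, 0.0474, 0.0766]
ee_rot: [-3.142, -0.0, -1.57]
force: [-0.3, -0.3, 1.3]
width: 0.0366
gripper_force: 20.0
```

Call:
apply_moves:
  steps:
    - {"translation": [0,0,0.04],"rotation": [0,0,0]}
    - {"translation": [0,0,0.1],"rotation": [0,0,0]}
    - {"translation": [0,0,0.18],"rotation": [0,0,0]}
    - {"translation": [0,0.03,0.24],"rotation": [0,0,0]}
    - {"translation": [-0.01,0.08,0.24],"rotation": [0,0,0]}
    - {"translation": [-0.02,0.16,0.24],"rotation": [0,0,0]}
    - {"translation": [-0.03,0.26,0.24],"rotation": [0,0,0]}
    - {"translation": [-0.04,0.36,0.24],"rotation": [0,0,0]}
    - {"translation": [-0.04,0.46,0.24],"rotation": [0,0,0]}
    - {"translation": [-0.05,0.56,0.24],"rotation": [0,0,0]}

```text
t: 7.65
eef_pos: [0.555, 0.1888, 0.1366]
ee_rot: [3.141, -0.0, -1.57]
force: [1.0, 0.5, 0.2]
width: 0.0363
gripper_force: 20.0
```

Call:
apply_moves:
  steps:
    - {"translation": [-0.01,0.1,0],"rotation": [0,0,0]}
    - {"translation": [-0.02,0.2,0],"rotation": [0,0,0]}
    - {"translation": [-0.02,0.28,0],"rotation": [0,0,0]}
    - {"translation": [-0.02,0.34,0],"rotation": [0,0,0]}
    - {"translation": [-0.02,0.38,0],"rotation": [0,0,0]}
    - {"translation": [-0.02,0.38,0],"rotation": [0,0,0]}
    - {"translation": [-0.02,0.38,-0.03],"rotation": [0,0,0]}
    - {"translation": [-0.02,0.38,-0.07],"rotation": [0,0,0]}
    - {"translation": [-0.02,0.38,-0.11],"rotation": [0,0,0]}
    - {"translation": [-0.02,0.38,-0.15],"rotation": [0,0,0]}

```text
t: 8.48
eef_pos: [0.5501, 0.2812, 0.0976]
ee_rot: [3.141, -0.001, -1.572]
force: [0.4, -0.6, -1.0]
width: 0.0364
gripper_force: 20.0
```

Call:
apply_moves:
  steps:
    - {"translation": [0,0,-0.03],"rotation": [0,0,0]}
    - {"translation": [0,0,-0.05],"rotation": [0,0,0]}
    - {"translation": [0,0,-0.07],"rotation": [0,0,0]}
    - {"translation": [0,0,-0.085],"rotation": [0,0,0]}
    - {"translation": [0,0,-0.095],"rotation": [0,0,0]}
    - {"translation": [0,0,-0.1],"rotation": [0,0,0]}
    - {"translation": [0,0,-0.102],"rotation": [0,0,0]}
    - {"translation": [0,0,-0.102],"rotation": [0,0,0]}
    - {"translation": [0,0,-0.102],"rotation": [0,0,0]}
    - {"translation": [0,0,-0.102],"rotation": [0,0,0]}

```text
t: 9.32
eef_pos: [0.5505, 0.2826, 0.0739]
ee_rot: [-3.141, 0.0, -1.57]
force: [0.2, -0.5, -0.8]
width: 0.0363
gripper_force: 20.0
```

Call:
apply_moves:
  steps:
    - {"translation": [0,0,0],"rotation": [0,0,0]}
    - {"translation": [0,0,0],"rotation": [0,0,0]}
    - {"translation": [0,0,0],"rotation": [0,0,0]}
    - {"translation": [0,0,0],"rotation": [0,0,0]}
    - {"translation": [0,0,0],"rotation": [0,0,0]}
    - {"translation": [0,0,0.1],"rotation": [0,0,0]}
    - {"translation": [0,0,0.2],"rotation": [0,0,0]}
    - {"translation": [0,0,0.3],"rotation": [0,0,0]}
    - {"translation": [0,0,0.42],"rotation": [0,0,0]}
    - {"translation": [0,0,0.56],"rotation": [0,0,0]}
  jaw: -1

```text
t: 10.15
eef_pos: [0.5496, 0.2818, 0.2138]
ee_rot: [3.14, -0.001, -1.571]
force: [0.9, 0.2, -0.5]
width: 0.0872
gripper_force: 0.0
```

Call:
apply_moves:
  steps:
    - {"translation": [0,0,0],"rotation": [0,0,0]}
    - {"translation": [0,-0.08,0],"rotation": [0,0,0]}
    - {"translation": [0,-0.18,0],"rotation": [0,0,0]}
    - {"translation": [0.01,-0.3,0],"rotation": [0,0,0]}
    - {"translation": [0.01,-0.42,0],"rotation": [0,0,0]}
    - {"translation": [0.02,-0.54,0],"rotation": [0,0,0]}
    - {"translation": [0.02,-0.66,0],"rotation": [0,0,0]}
    - {"translation": [0.03,-0.78,0],"rotation": [0,0,0]}
    - {"translation": [0.03,-0.9,0],"rotation": [0,0,0]}
    - {"translation": [0.03,-1,0],"rotation": [0,0,0]}

```text
t: 10.98
eef_pos: [0.5574, 0.0303, 0.2134]
ee_rot: [3.141, -0.0, -1.571]
force: [0.1, 0.1, -0.2]
width: 0.0875
gripper_force: 0.0
```

Call:
apply_moves:
  steps:
    - {"translation": [0.01,-0.12,0],"rotation": [0,0,0]}
    - {"translation": [0.02,-0.24,0],"rotation": [0,0,0]}
    - {"translation": [0.028,-0.34,0],"rotation": [0,0,0]}
    - {"translation": [0.028,-0.418,0],"rotation": [0,0,0]}
    - {"translation": [0.028,-0.418,0],"rotation": [0,0,0]}
    - {"translation": [0.028,-0.418,0],"rotation": [0,0,0]}
    - {"translation": [0.028,-0.418,0],"rotation": [0,0,0]}
    - {"translation": [0.028,-0.418,0],"rotation": [0,0,0]}
    - {"translation": [0.028,-0.418,0],"rotation": [0,0,0]}
    - {"translation": [0.028,-0.418,0],"rotation": [0,0,0]}

```text
t: 11.82
eef_pos: [0.5649, -0.0713, 0.2136]
ee_rot: [-3.141, 0.0, -1.569]
force: [0.7, 0.5, -0.1]
width: 0.0876
gripper_force: 0.0
```

Call:
apply_moves:
  steps:
    - {"translation": [0,0,-0.08],"rotation": [0,0,0]}
    - {"translation": [0,0,-0.16],"rotation": [0,0,0]}
    - {"translation": [0,0,-0.24],"rotation": [0,0,0]}
    - {"translation": [0,0,-0.32],"rotation": [0,0,0]}
    - {"translation": [0,0,-0.4],"rotation": [0,0,0]}
    - {"translation": [0,0,-0.47],"rotation": [0,0,0]}
    - {"translation": [0,0,-0.52],"rotation": [0,0,0]}
    - {"translation": [0,0,-0.549],"rotation": [0,0,0]}
    - {"translation": [0,0,-0.549],"rotation": [0,0,0]}
    - {"translation": [0,0,-0.549],"rotation": [0,0,0]}

```text
t: 12.65
eef_pos: [0.5651, -0.0719, 0.0765]
ee_rot: [3.141, -0.0, -1.57]
force: [0.7, -0.1, 0.2]
width: 0.0876
gripper_force: 0.0
```

Call:
apply_moves:
  steps:
    - {"translation": [0,0,0],"rotation": [0,0,0]}
    - {"translation": [0,0,0],"rotation": [0,0,0]}
    - {"translation": [0,0,0],"rotation": [0,0,0]}
    - {"translation": [0,0,0],"rotation": [0,0,0]}
    - {"translation": [0,0,0],"rotation": [0,0,0]}
    - {"translation": [0,0,0],"rotation": [0,0,0]}
    - {"translation": [0,0,0],"rotation": [0,0,0]}
    - {"translation": [0,0,0],"rotation": [0,0,0]}
    - {"translation": [0,0,0],"rotation": [0,0,0]}
    - {"translation": [0,0,0],"rotation": [0,0,0]}
  jaw: 1
  newtons: 25

```text
t: 13.48
eef_pos: [0.5648, -0.0721, 0.0763]
ee_rot: [3.141, -0.0, -1.57]
force: [-0.7, -0.2, 0.8]
width: 0.0394
gripper_force: 25.0
```

Run:
```python
from h import *
a=grab_frame('scene'); cv2.imwrite('pics/s2.png',cv2.resize(a[90:340,180:520],None,fx=2.3,fy=2.3,interpolation=cv2.INTER_CUBIC))
```

```text
(no output)
```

View pics/s2.png

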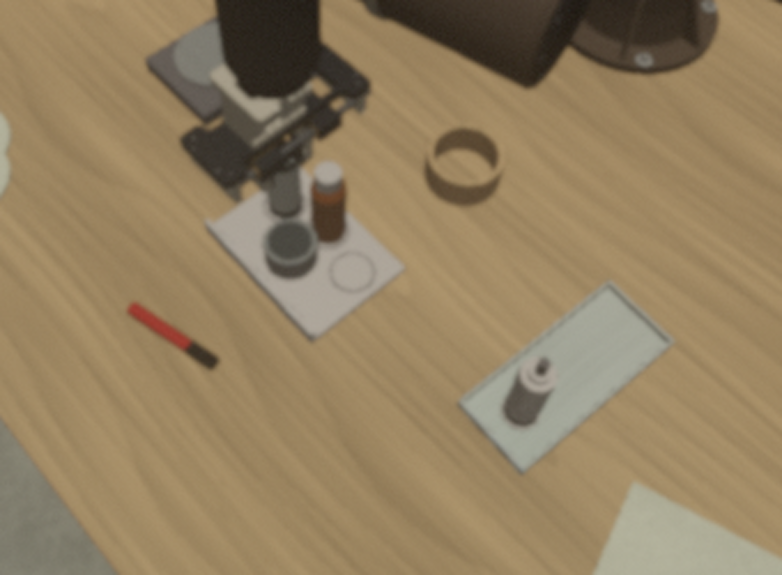

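The syringe stands upright in the tray at crop (530,390), and the cartridge is gripped.

Call:
apply_moves:
  steps:
    - {"translation": [0,0,0.04],"rotation": [0,0,0]}
    - {"translation": [0,0,0.1],"rotation": [0,0,0]}
    - {"translation": [0,0,0.18],"rotation": [0,0,0]}
    - {"translation": [0,0,0.26],"rotation": [0,0,0]}
    - {"translation": [0,0,0.34],"rotation": [0,0,0]}
    - {"translation": [0,0,0.42],"rotation": [0,0,0]}
    - {"translation": [0,0,0.5],"rotation": [0,0,0]}
    - {"translation": [0,0,0.56],"rotation": [0,0,0]}
    - {"translation": [0,0,0.59],"rotation": [0,0,0]}
    - {"translation": [0,0,0.6],"rotation": [0,0,0]}

```text
t: 14.37
eef_pos: [0.5654, -0.072, 0.2281]
ee_rot: [-3.139, 0.0, -1.57]
force: [0.6, -0.3, -2.5]
width: 0.0396
gripper_force: 25.0
```

Call:
apply_moves:
  steps:
    - {"translation": [-0.01,0.03,0],"rotation": [0,0,0]}
    - {"translation": [-0.04,0.09,0],"rotation": [0,0,0]}
    - {"translation": [-0.07,0.18,0],"rotation": [0,0,0]}
    - {"translation": [-0.11,0.27,0],"rotation": [0,0,0]}
    - {"translation": [-0.15,0.36,0],"rotation": [0,0,0]}
    - {"translation": [-0.19,0.46,0],"rotation": [0,0,0]}
    - {"translation": [-0.23,0.56,0],"rotation": [0,0,0]}
    - {"translation": [-0.27,0.66,0],"rotation": [0,0,0]}
    - {"translation": [-0.31,0.76,0],"rotation": [0,0,0]}
    - {"translation": [-0.35,0.85,0],"rotation": [0,0,0]}

```text
t: 15.2
eef_pos: [0.4758, 0.1416, 0.225]
ee_rot: [3.14, -0.001, -1.57]
force: [0.6, 0.9, -2.4]
width: 0.0396
gripper_force: 25.0
```

Call:
apply_moves:
  steps:
    - {"translation": [-0.04,0.1,0],"rotation": [0,0,0]}
    - {"translation": [-0.08,0.2,0],"rotation": [0,0,0]}
    - {"translation": [-0.12,0.3,0],"rotation": [0,0,0]}
    - {"translation": [-0.16,0.39,0],"rotation": [0,0,0]}
    - {"translation": [-0.2,0.48,0],"rotation": [0,0,0]}
    - {"translation": [-0.23,0.55,0],"rotation": [0,0,0]}
    - {"translation": [-0.252,0.6,0],"rotation": [0,0,0]}
    - {"translation": [-0.252,0.61,0],"rotation": [0,0,0]}
    - {"translation": [-0.252,0.61,0],"rotation": [0,0,0]}
    - {"translation": [-0.252,0.61,0],"rotation": [0,0,0]}

```text
t: 16.03
eef_pos: [0.4142, 0.2924, 0.2257]
ee_rot: [3.141, -0.001, -1.57]
force: [0.2, 0.2, -2.0]
width: 0.0394
gripper_force: 25.0
```

Call:
apply_moves:
  steps:
    - {"translation": [0,0,-0.04],"rotation": [0,0,0]}
    - {"translation": [0,0,-0.1],"rotation": [0,0,0]}
    - {"translation": [0,0,-0.18],"rotation": [0,0,0]}
    - {"translation": [0,0,-0.26],"rotation": [0,0,0]}
    - {"translation": [0,0,-0.34],"rotation": [0,0,0]}
    - {"translation": [0,0,-0.42],"rotation": [0,0,0]}
    - {"translation": [0,0,-0.48],"rotation": [0,0,0]}
    - {"translation": [0,0,-0.52],"rotation": [0,0,0]}
    - {"translation": [0,0,-0.55],"rotation": [0,0,0]}
    - {"translation": [0,0,-0.57],"rotation": [0,0,0]}

```text
t: 16.87
eef_pos: [0.4145, 0.2923, 0.083]
ee_rot: [3.141, -0.001, -1.571]
force: [-0.6, 0.6, -1.0]
width: 0.0395
gripper_force: 25.0
```

Call:
apply_moves:
  steps:
    - {"translation": [0,0,-0.01],"rotation": [0,0,0]}
    - {"translation": [0,0,-0.02],"rotation": [0,0,0]}
    - {"translation": [0,0,-0.03],"rotation": [0,0,0]}
    - {"translation": [0,0,-0.037],"rotation": [0,0,0]}
    - {"translation": [0,0,-0.042],"rotation": [0,0,0]}
    - {"translation": [0,0,-0.044],"rotation": [0,0,0]}
    - {"translation": [0,0,-0.044],"rotation": [0,0,0]}
    - {"translation": [0,0,-0.044],"rotation": [0,0,0]}
    - {"translation": [0,0,-0.044],"rotation": [0,0,0]}
    - {"translation": [0,0,-0.044],"rotation": [0,0,0]}

```text
t: 17.7
eef_pos: [0.4144, 0.293, 0.073]
ee_rot: [-3.141, 0.0, -1.57]
force: [-0.3, -1.5, -1.8]
width: 0.0395
gripper_force: 25.0
```

Call:
apply_moves:
  steps:
    - {"translation": [0,0,0],"rotation": [0,0,0]}
    - {"translation": [0,0,0],"rotation": [0,0,0]}
    - {"translation": [0,0,0],"rotation": [0,0,0]}
    - {"translation": [0,0,0],"rotation": [0,0,0]}
    - {"translation": [0,0,0],"rotation": [0,0,0]}
    - {"translation": [0,0,0.1],"rotation": [0,0,0]}
    - {"translation": [0,0,0.2],"rotation": [0,0,0]}
    - {"translation": [0,0,0.3],"rotation": [0,0,0]}
    - {"translation": [0,0,0.42],"rotation": [0,0,0]}
    - {"translation": [0,0,0.56],"rotation": [0,0,0]}
  jaw: -1

```text
t: 18.53
eef_pos: [0.4137, 0.2922, 0.2133]
ee_rot: [3.14, -0.002, -1.571]
force: [0.3, 0.8, -0.6]
width: 0.087
gripper_force: 0.0
```

Call:
apply_moves:
  steps:
    - {"translation": [0,0,0],"rotation": [0,0,0]}
    - {"translation": [0.02,-0.05,0],"rotation": [0,0,-0.1]}
    - {"translation": [0.05,-0.1,0],"rotation": [0,0,-0.2]}
    - {"translation": [0.08,-0.16,0],"rotation": [0,0,-0.3]}
    - {"translation": [0.11,-0.23,0],"rotation": [0,0,-0.4]}
    - {"translation": [0.14,-0.3,0],"rotation": [0,0,-0.5]}
    - {"translation": [0.17,-0.37,0],"rotation": [0,0,-0.6]}
    - {"translation": [0.2,-0.44,0],"rotation": [0,0,-0.7]}
    - {"translation": [0.24,-0.52,0],"rotation": [0,0,-0.85]}
    - {"translation": [0.27,-0.6,0],"rotation": [0,0,-1]}

```text
t: 19.37
eef_pos: [0.4824, 0.1421, 0.2128]
ee_rot: [-3.141, 0.0, -2.097]
force: [-0.3, -0.7, -0.3]
width: 0.0876
gripper_force: 0.0
```

Call:
apply_moves:
  steps:
    - {"translation": [0.04,-0.08,0],"rotation": [0,0,-0.15]}
    - {"translation": [0.08,-0.16,0],"rotation": [0,0,-0.3]}
    - {"translation": [0.12,-0.24,0],"rotation": [0,0,-0.45]}
    - {"translation": [0.16,-0.32,0],"rotation": [0,0,-0.6]}
    - {"translation": [0.19,-0.4,0],"rotation": [0,0,-0.75]}
    - {"translation": [0.22,-0.48,0],"rotation": [0,0,-0.85]}
    - {"translation": [0.25,-0.55,0],"rotation": [0,0,-0.95]}
    - {"translation": [0.28,-0.62,0],"rotation": [0,0,-1]}
    - {"translation": [0.28,-0.62,0],"rotation": [0,0,-1]}
    - {"translation": [0.28,-0.62,0],"rotation": [0,0,-1]}

```text
t: 20.2
eef_pos: [0.5519, -0.0129, 0.2124]
ee_rot: [3.141, -0.0, -2.619]
force: [-0.1, 0.4, -0.5]
width: 0.0875
gripper_force: 0.0
```

Call:
apply_moves:
  steps:
    - {"translation": [0,0,0],"rotation": [0,0,-0.2]}
    - {"translation": [0,0,0],"rotation": [0,0,-0.4]}
    - {"translation": [0,0,0],"rotation": [0,0,-0.6]}
    - {"translation": [0,0,0],"rotation": [0,0,-0.8]}
    - {"translation": [0,0,0],"rotation": [0,0,-1]}
    - {"translation": [0,0,0],"rotation": [0,0,-1]}
    - {"translation": [0,0,0],"rotation": [0,0,-1]}
    - {"translation": [0,0,0],"rotation": [0,0,-1]}
    - {"translation": [0,0,0],"rotation": [0,0,-1]}
    - {"translation": [0,0,0],"rotation": [0,0,-1]}

```text
t: 21.03
eef_pos: [0.5518, -0.0119, 0.2128]
ee_rot: [3.142, 0.0, -3.139]
force: [1.0, 0.1, 0.9]
width: 0.0878
gripper_force: 0.0
```

Run:
```python
from h import *
a=grab_frame('scene'); cv2.imwrite('pics/s3.png',cv2.resize(a[90:340,180:520],None,fx=2.3,fy=2.3,interpolation=cv2.INTER_CUBIC))
s=get_state(); print(s['eef_pos'],s['q'])
```

```text
[ 0.55184686 -0.0120149   0.21279191] [ 3.33112911e-01  1.66893711e-01 -2.82049160e-01  2.50085828e-06
 -1.12189480e+00 -1.90216833e+00]
```

View pics/s3.png

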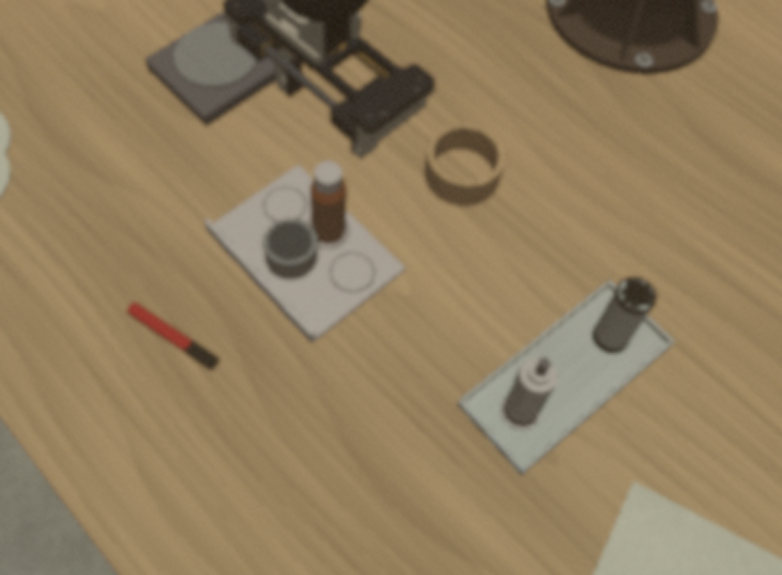

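Syringe (530,390) and cartridge (620,320) both stand in the tray, and the bottle and tin are untouched on the board. Next is the bottle.

Call:
apply_moves:
  steps:
    - {"translation": [0,0,-0.08],"rotation": [0,0,0]}
    - {"translation": [0,0,-0.16],"rotation": [0,0,0]}
    - {"translation": [0,0,-0.24],"rotation": [0,0,0]}
    - {"translation": [0,0,-0.32],"rotation": [0,0,0]}
    - {"translation": [0,0,-0.4],"rotation": [0,0,0]}
    - {"translation": [0,0,-0.48],"rotation": [0,0,0]}
    - {"translation": [0,0,-0.56],"rotation": [0,0,0]}
    - {"translation": [0,0,-0.604],"rotation": [0,0,0]}
    - {"translation": [0,0,-0.604],"rotation": [0,0,0]}
    - {"translation": [0,0,-0.604],"rotation": [0,0,0]}

```text
t: 21.92
eef_pos: [0.5517, -0.0122, 0.0615]
ee_rot: [-3.141, -0.001, -3.141]
force: [0.1, 0.4, 1.1]
width: 0.0876
gripper_force: 0.0
```

Call:
apply_moves:
  steps:
    - {"translation": [0,0,0],"rotation": [0,0,0]}
    - {"translation": [0,0,0],"rotation": [0,0,0]}
    - {"translation": [0,0,0],"rotation": [0,0,0]}
    - {"translation": [0,0,0],"rotation": [0,0,0]}
    - {"translation": [0,0,0],"rotation": [0,0,0]}
    - {"translation": [0,0,0],"rotation": [0,0,0]}
    - {"translation": [0,0,0],"rotation": [0,0,0]}
    - {"translation": [0,0,0],"rotation": [0,0,0]}
    - {"translation": [0,0,0],"rotation": [0,0,0]}
    - {"translation": [0,0,0],"rotation": [0,0,0]}
  jaw: 1
  newtons: 25

```text
t: 22.75
eef_pos: [0.5519, -0.012, 0.0619]
ee_rot: [3.142, 0.0, -3.141]
force: [-0.7, 0.7, 1.9]
width: 0.0396
gripper_force: 25.0
```

Call:
apply_moves:
  steps:
    - {"translation": [0,0,0.04],"rotation": [0,0,0]}
    - {"translation": [0,0,0.1],"rotation": [0,0,0]}
    - {"translation": [0,0,0.18],"rotation": [0,0,0]}
    - {"translation": [0,0,0.26],"rotation": [0,0,0]}
    - {"translation": [0,0,0.34],"rotation": [0,0,0]}
    - {"translation": [0,0,0.42],"rotation": [0,0,0]}
    - {"translation": [0,0,0.5],"rotation": [0,0,0]}
    - {"translation": [0,0,0.56],"rotation": [0,0,0]}
    - {"translation": [0,0,0.59],"rotation": [0,0,0]}
    - {"translation": [0,0,0.6],"rotation": [0,0,0]}

```text
t: 23.58
eef_pos: [0.5523, -0.012, 0.2135]
ee_rot: [3.141, 0.002, -3.141]
force: [-0.2, 0.1, -1.8]
width: 0.0397
gripper_force: 25.0
```

Call:
apply_moves:
  steps:
    - {"translation": [-0.01,0.03,0],"rotation": [0,0,0]}
    - {"translation": [-0.02,0.08,0],"rotation": [0,0,0]}
    - {"translation": [-0.04,0.15,0],"rotation": [0,0,0]}
    - {"translation": [-0.06,0.23,0],"rotation": [0,0,0]}
    - {"translation": [-0.08,0.32,0],"rotation": [0,0,0]}
    - {"translation": [-0.1,0.41,0],"rotation": [0,0,0]}
    - {"translation": [-0.12,0.5,0],"rotation": [0,0,0]}
    - {"translation": [-0.14,0.59,0],"rotation": [0,0,0]}
    - {"translation": [-0.16,0.68,0],"rotation": [0,0,0]}
    - {"translation": [-0.18,0.77,0],"rotation": [0,0,0]}

```text
t: 24.42
eef_pos: [0.5054, 0.182, 0.2105]
ee_rot: [-3.141, -0.002, -3.141]
force: [1.5, -0.1, -2.0]
width: 0.0395
gripper_force: 25.0
```

Call:
apply_moves:
  steps:
    - {"translation": [-0.02,0.09,0],"rotation": [0,0,0]}
    - {"translation": [-0.04,0.18,0],"rotation": [0,0,0]}
    - {"translation": [-0.06,0.26,0],"rotation": [0,0,0]}
    - {"translation": [-0.08,0.33,0],"rotation": [0,0,0]}
    - {"translation": [-0.09,0.38,0],"rotation": [0,0,0]}
    - {"translation": [-0.098,0.41,0],"rotation": [0,0,0]}
    - {"translation": [-0.098,0.43,0],"rotation": [0,0,0]}
    - {"translation": [-0.098,0.43,0],"rotation": [0,0,0]}
    - {"translation": [-0.098,0.43,0],"rotation": [0,0,0]}
    - {"translation": [-0.098,0.43,0],"rotation": [0,0,0]}

```text
t: 25.25
eef_pos: [0.4825, 0.2872, 0.2117]
ee_rot: [-3.141, -0.0, 3.141]
force: [-0.1, -0.7, -2.2]
width: 0.0398
gripper_force: 25.0
```

Call:
apply_moves:
  steps:
    - {"translation": [0,0,-0.04],"rotation": [0,0,0]}
    - {"translation": [0,0,-0.1],"rotation": [0,0,0]}
    - {"translation": [0,0,-0.18],"rotation": [0,0,0]}
    - {"translation": [0,0,-0.26],"rotation": [0,0,0]}
    - {"translation": [0,0,-0.34],"rotation": [0,0,0]}
    - {"translation": [0,0,-0.42],"rotation": [0,0,0]}
    - {"translation": [0,0,-0.48],"rotation": [0,0,0]}
    - {"translation": [0,0,-0.52],"rotation": [0,0,0]}
    - {"translation": [0,0,-0.55],"rotation": [0,0,0]}
    - {"translation": [0,0,-0.57],"rotation": [0,0,0]}

```text
t: 26.08
eef_pos: [0.4824, 0.2874, 0.0685]
ee_rot: [-3.141, -0.0, 3.142]
force: [-0.3, 0.3, -1.4]
width: 0.0396
gripper_force: 25.0
```

Call:
apply_moves:
  steps:
    - {"translation": [0,0,-0.01],"rotation": [0,0,0]}
    - {"translation": [0,0,-0.02],"rotation": [0,0,0]}
    - {"translation": [0,0,-0.03],"rotation": [0,0,0]}
    - {"translation": [0,0,-0.037],"rotation": [0,0,0]}
    - {"translation": [0,0,-0.042],"rotation": [0,0,0]}
    - {"translation": [0,0,-0.044],"rotation": [0,0,0]}
    - {"translation": [0,0,-0.044],"rotation": [0,0,0]}
    - {"translation": [0,0,-0.044],"rotation": [0,0,0]}
    - {"translation": [0,0,-0.044],"rotation": [0,0,0]}
    - {"translation": [0,0,-0.044],"rotation": [0,0,0]}

```text
t: 26.92
eef_pos: [0.4824, 0.288, 0.0584]
ee_rot: [3.141, 0.0, -3.141]
force: [0.3, 0.5, -2.2]
width: 0.0393
gripper_force: 25.0
```

Call:
apply_moves:
  steps:
    - {"translation": [0,0,0],"rotation": [0,0,0]}
    - {"translation": [0,0,0],"rotation": [0,0,0]}
    - {"translation": [0,0,0],"rotation": [0,0,0]}
    - {"translation": [0,0,0],"rotation": [0,0,0]}
    - {"translation": [0,0,0],"rotation": [0,0,0]}
    - {"translation": [0,0,0.1],"rotation": [0,0,0]}
    - {"translation": [0,0,0.2],"rotation": [0,0,0]}
    - {"translation": [0,0,0.3],"rotation": [0,0,0]}
    - {"translation": [0,0,0.42],"rotation": [0,0,0]}
    - {"translation": [0,0,0.56],"rotation": [0,0,0]}
  jaw: -1

```text
t: 27.75
eef_pos: [0.4816, 0.2872, 0.1987]
ee_rot: [-3.14, -0.002, -3.141]
force: [1.0, 1.3, -0.2]
width: 0.0875
gripper_force: 0.0
```

Call:
apply_moves:
  steps:
    - {"translation": [0,0,0],"rotation": [0,0,0]}
    - {"translation": [0.02,-0.05,0],"rotation": [0,0,0]}
    - {"translation": [0.05,-0.12,0],"rotation": [0,0,0]}
    - {"translation": [0.08,-0.2,0],"rotation": [0,0,0]}
    - {"translation": [0.12,-0.3,0],"rotation": [0,0,0]}
    - {"translation": [0.16,-0.4,0],"rotation": [0,0,0]}
    - {"translation": [0.2,-0.5,0],"rotation": [0,0,0]}
    - {"translation": [0.24,-0.6,0],"rotation": [0,0,0]}
    - {"translation": [0.28,-0.7,0],"rotation": [0,0,0]}
    - {"translation": [0.32,-0.8,0],"rotation": [0,0,0]}

```text
t: 28.58
eef_pos: [0.5624, 0.0861, 0.1977]
ee_rot: [-3.141, -0.001, -3.141]
force: [0.5, 0.3, -0.1]
width: 0.0877
gripper_force: 0.0
```

Call:
apply_moves:
  steps:
    - {"translation": [0.04,-0.1,0],"rotation": [0,0,0]}
    - {"translation": [0.08,-0.2,0],"rotation": [0,0,0]}
    - {"translation": [0.12,-0.28,0],"rotation": [0,0,0]}
    - {"translation": [0.15,-0.36,0],"rotation": [0,0,0]}
    - {"translation": [0.176,-0.411,0],"rotation": [0,0,0]}
    - {"translation": [0.176,-0.411,0],"rotation": [0,0,0]}
    - {"translation": [0.176,-0.411,-0.05],"rotation": [0,0,0]}
    - {"translation": [0.176,-0.411,-0.12],"rotation": [0,0,0]}
    - {"translation": [0.176,-0.411,-0.2],"rotation": [0,0,0]}
    - {"translation": [0.176,-0.411,-0.28],"rotation": [0,0,0]}

```text
t: 29.42
eef_pos: [0.6062, -0.0144, 0.1275]
ee_rot: [3.141, 0.0, -3.141]
force: [-0.3, -0.8, -1.3]
width: 0.0873
gripper_force: 0.0
```

Call:
apply_moves:
  steps:
    - {"translation": [0,0,-0.08],"rotation": [0,0,0]}
    - {"translation": [0,0,-0.16],"rotation": [0,0,0]}
    - {"translation": [0,0,-0.24],"rotation": [0,0,0]}
    - {"translation": [0,0,-0.31],"rotation": [0,0,0]}
    - {"translation": [0,0,-0.37],"rotation": [0,0,0]}
    - {"translation": [0,0,-0.41],"rotation": [0,0,0]}
    - {"translation": [0,0,-0.43],"rotation": [0,0,0]}
    - {"translation": [0,0,-0.445],"rotation": [0,0,0]}
    - {"translation": [0,0,-0.45],"rotation": [0,0,0]}
    - {"translation": [0,0,-0.45],"rotation": [0,0,0]}

```text
t: 30.25
eef_pos: [0.6067, -0.0147, 0.0162]
ee_rot: [3.141, 0.001, -3.141]
force: [-0.1, -0.7, -0.4]
width: 0.0874
gripper_force: 0.0
```

Call:
apply_moves:
  steps:
    - {"translation": [0,0,0],"rotation": [0,0,0]}
    - {"translation": [0,0,0],"rotation": [0,0,0]}
    - {"translation": [0,0,0],"rotation": [0,0,0]}
    - {"translation": [0,0,0],"rotation": [0,0,0]}
    - {"translation": [0,0,0],"rotation": [0,0,0]}
    - {"translation": [0,0,0],"rotation": [0,0,0]}
    - {"translation": [0,0,0],"rotation": [0,0,0]}
    - {"translation": [0,0,0],"rotation": [0,0,0]}
    - {"translation": [0,0,0],"rotation": [0,0,0]}
    - {"translation": [0,0,0],"rotation": [0,0,0]}
  jaw: 1
  newtons: 25

```text
t: 31.08
eef_pos: [0.6065, -0.0148, 0.0161]
ee_rot: [-3.142, 0.0, -3.141]
force: [-1.9, -0.6, 5.2]
width: 0.0594
gripper_force: 25.0
```

Run:
```python
from h import *
a=grab_frame('scene'); cv2.imwrite('pics/s4.png',cv2.resize(a[90:340,180:520],None,fx=2.3,fy=2.3,interpolation=cv2.INTER_CUBIC))
```

```text
(no output)
```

View pics/s4.png

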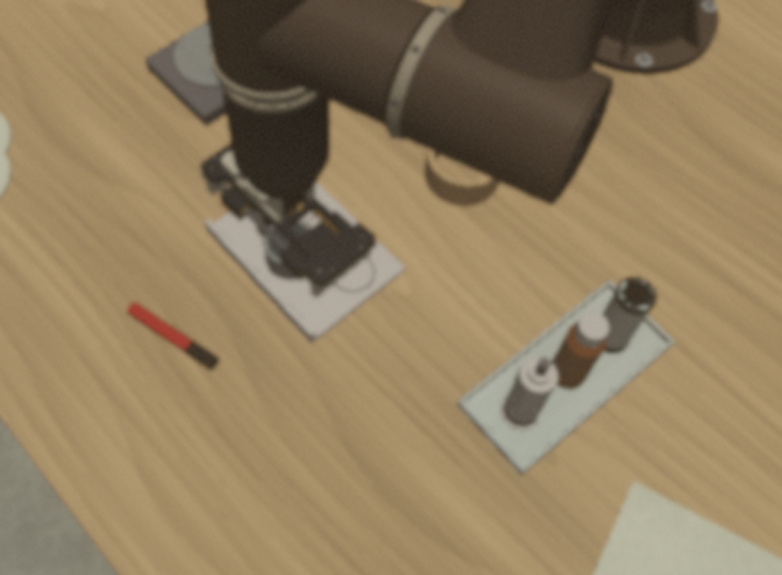

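All three stand in the tray and the tin is gripped.

Call:
apply_moves:
  steps:
    - {"translation": [0,0,0.02],"rotation": [0,0,0]}
    - {"translation": [0,0,0.06],"rotation": [0,0,0]}
    - {"translation": [0,0,0.12],"rotation": [0,0,0]}
    - {"translation": [0,0,0.19],"rotation": [0,0,0]}
    - {"translation": [0,0,0.26],"rotation": [0,0,0]}
    - {"translation": [0,0,0.33],"rotation": [0,0,0]}
    - {"translation": [0,-0.01,0.38],"rotation": [0,0,0]}
    - {"translation": [-0.01,-0.04,0.4],"rotation": [0,0,0]}
    - {"translation": [-0.04,-0.09,0.4],"rotation": [0,0,0]}
    - {"translation": [-0.07,-0.16,0.4],"rotation": [0,0,0]}

```text
t: 31.97
eef_pos: [0.5879, -0.0552, 0.1155]
ee_rot: [3.141, -0.0, -3.14]
force: [-0.2, -0.4, -1.7]
width: 0.0595
gripper_force: 25.0
```

Call:
apply_moves:
  steps:
    - {"translation": [-0.04,-0.09,0],"rotation": [0,0,0]}
    - {"translation": [-0.08,-0.19,0],"rotation": [0,0,0]}
    - {"translation": [-0.12,-0.29,0],"rotation": [0,0,0]}
    - {"translation": [-0.16,-0.39,0],"rotation": [0,0,0]}
    - {"translation": [-0.2,-0.49,0],"rotation": [0,0,0]}
    - {"translation": [-0.24,-0.59,0],"rotation": [0,0,0]}
    - {"translation": [-0.28,-0.69,0],"rotation": [0,0,0]}
    - {"translation": [-0.33,-0.79,0],"rotation": [0,0,0]}
    - {"translation": [-0.37,-0.88,0],"rotation": [0,0,0]}
    - {"translation": [-0.397,-0.93,0],"rotation": [0,0,0]}

```text
t: 32.8
eef_pos: [0.4865, -0.2895, 0.1146]
ee_rot: [3.141, -0.003, 3.14]
force: [-0.1, 0.6, -2.5]
width: 0.0594
gripper_force: 25.0
```

Call:
apply_moves:
  steps:
    - {"translation": [0,-0.021,0],"rotation": [0,0,0]}
    - {"translation": [0,-0.021,-0.03],"rotation": [0,0,0]}
    - {"translation": [0,-0.021,-0.08],"rotation": [0,0,0]}
    - {"translation": [0,-0.021,-0.13],"rotation": [0,0,0]}
    - {"translation": [0,-0.021,-0.17],"rotation": [0,0,0]}
    - {"translation": [0,-0.021,-0.2],"rotation": [0,0,0]}
    - {"translation": [0,-0.021,-0.23],"rotation": [0,0,0]}
    - {"translation": [0,-0.021,-0.25],"rotation": [0,0,0]}
    - {"translation": [0,-0.021,-0.26],"rotation": [0,0,0]}
    - {"translation": [0,-0.021,-0.27],"rotation": [0,0,0]}

```text
t: 33.63
eef_pos: [0.4898, -0.2925, 0.0481]
ee_rot: [-3.142, 0.0, -3.141]
force: [1.0, 0.3, -1.6]
width: 0.0596
gripper_force: 25.0
```

Call:
apply_moves:
  steps:
    - {"translation": [0,0,-0.005],"rotation": [0,0,0]}
    - {"translation": [0,0,-0.01],"rotation": [0,0,0]}
    - {"translation": [0,0,-0.015],"rotation": [0,0,0]}
    - {"translation": [0,0,-0.018],"rotation": [0,0,0]}
    - {"translation": [0,0,-0.021],"rotation": [0,0,0]}
    - {"translation": [0,0,-0.021],"rotation": [0,0,0]}
    - {"translation": [0,0,-0.021],"rotation": [0,0,0]}
    - {"translation": [0,0,-0.021],"rotation": [0,0,0]}
    - {"translation": [0,0,-0.021],"rotation": [0,0,0]}
    - {"translation": [0,0,-0.021],"rotation": [0,0,0]}

```text
t: 34.47
eef_pos: [0.4897, -0.2926, 0.0431]
ee_rot: [-3.142, 0.0, -3.141]
force: [-0.0, -0.2, -1.4]
width: 0.0598
gripper_force: 25.0
```

Call:
apply_moves:
  steps:
    - {"translation": [0,0,0],"rotation": [0,0,0]}
    - {"translation": [0,0,0],"rotation": [0,0,0]}
    - {"translation": [0,0,0],"rotation": [0,0,0]}
    - {"translation": [0,0,0],"rotation": [0,0,0]}
    - {"translation": [0,0,0],"rotation": [0,0,0]}
    - {"translation": [0,0,0.1],"rotation": [0,0,0]}
    - {"translation": [0,0,0.23],"rotation": [0,0,0]}
    - {"translation": [0,0,0.38],"rotation": [0,0,0]}
    - {"translation": [0,0,0.53],"rotation": [0,0,0]}
    - {"translation": [0,0,0.68],"rotation": [0,0,0]}
  jaw: -1

```text
t: 35.3
eef_pos: [0.4892, -0.2925, 0.2149]
ee_rot: [-3.142, -0.0, -3.141]
force: [0.8, -0.6, -0.2]
width: 0.0876
gripper_force: 0.0
```

Call:
apply_moves:
  steps:
    - {"translation": [0,0.02,0],"rotation": [0,0,0]}
    - {"translation": [0,0.1,0],"rotation": [0,0,0]}
    - {"translation": [0,0.2,0],"rotation": [0,0,0]}
    - {"translation": [0,0.3,0],"rotation": [0,0,0]}
    - {"translation": [0,0.42,0],"rotation": [0,0,0]}
    - {"translation": [0,0.54,0],"rotation": [0,0,0]}
    - {"translation": [0,0.66,0],"rotation": [0,0,0]}
    - {"translation": [0,0.78,0],"rotation": [0,0,0]}
    - {"translation": [0,0.9,0],"rotation": [0,0,0]}
    - {"translation": [0,1,0],"rotation": [0,0,0]}

```text
t: 36.13
eef_pos: [0.4894, -0.0408, 0.2133]
ee_rot: [3.141, 0.001, -3.141]
force: [0.1, -0.3, -0.2]
width: 0.0881
gripper_force: 0.0
```

Call:
apply_moves:
  steps:
    - {"translation": [0,0.1,0],"rotation": [0,0,0]}
    - {"translation": [0,0.2,0],"rotation": [0,0,0]}
    - {"translation": [0,0.3,0],"rotation": [0,0,0]}
    - {"translation": [0,0.4,0],"rotation": [0,0,0]}
    - {"translation": [0,0.5,0],"rotation": [0,0,0]}
    - {"translation": [0,0.6,0],"rotation": [0,0,0]}
    - {"translation": [-0.01,0.7,0],"rotation": [0,0,0]}
    - {"translation": [-0.02,0.8,0],"rotation": [0,0,0]}
    - {"translation": [-0.03,0.9,0],"rotation": [0,0,0]}
    - {"translation": [-0.03,1,0],"rotation": [0,0,0]}

```text
t: 36.97
eef_pos: [0.4816, 0.2086, 0.2132]
ee_rot: [3.141, 0.0, -3.141]
force: [1.0, -0.3, 0.1]
width: 0.0875
gripper_force: 0.0
```

Call:
apply_moves:
  steps:
    - {"translation": [0,0.08,0],"rotation": [0,0,0]}
    - {"translation": [0,0.16,0],"rotation": [0,0,0]}
    - {"translation": [0,0.23,0],"rotation": [0,0,0]}
    - {"translation": [0,0.28,0],"rotation": [0,0,0]}
    - {"translation": [0,0.31,0],"rotation": [0,0,0]}
    - {"translation": [0,0.322,0],"rotation": [0,0,0]}
    - {"translation": [0,0.322,0],"rotation": [0,0,0]}
    - {"translation": [0,0.322,0],"rotation": [0,0,0]}
    - {"translation": [0,0.322,0],"rotation": [0,0,0]}
    - {"translation": [0,0.322,0],"rotation": [0,0,0]}

```text
t: 37.8
eef_pos: [0.4822, 0.2872, 0.2132]
ee_rot: [3.141, 0.0, 3.141]
force: [-0.7, 0.1, 0.3]
width: 0.0879
gripper_force: 0.0
```

Run:
```python
from h import *
a=cv2.convertScaleAbs(grab_frame('top'),alpha=1.5); 
cv2.imwrite('pics/t5.png',cv2.resize(np.hstack([a[180:270,395:470],a[150:240,278:364]]),None,fx=4.9,fy=4.9,interpolation=cv2.INTER_CUBIC))
s=get_state(); print(s['eef_pos'],s['t'])
```

```text
[0.48221368 0.2872994  0.21323689] 37.85
```

View pics/t5.png

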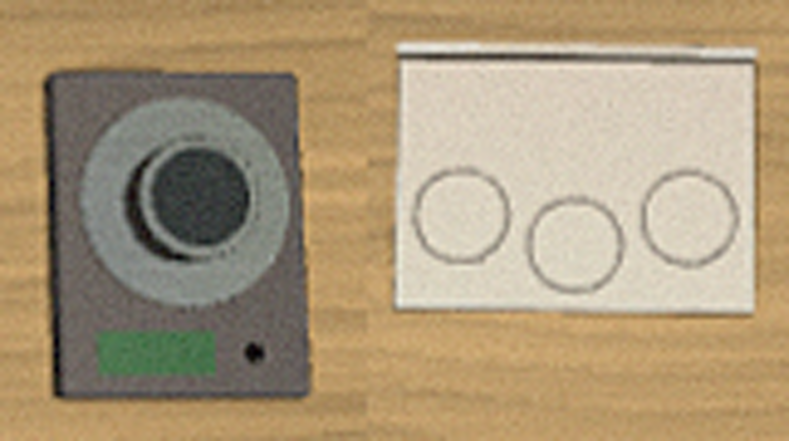

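The tin stands on the pan, its lid at about (200,197) against the pan centre at (186,201), and the board's rings are clear at (461,216), (575,245) and (690,219). I'll check how much of the offset is parallax.

Run:
```python
from h import *
m=camera_model('top')
def C(x,y,ox,oy,z,s=4.9): return at(m,(x+.5)/s-.5+ox,(y+.5)/s-.5+oy,z).round(4)
print('lid',C(199,196.5,395,180,.069),'pan',C(186,201,395,180,.035))
for x,y in [(461,216),(575,245),(690,219)]: print(C(x-367.5,y,278,150,.008))
```

```text
lid [ 0.4885 -0.2913  0.069 ] pan [ 0.4897 -0.2939  0.035 ]
[0.5682 0.047  0.008 ]
[ 0.5518 -0.0129  0.008 ]
[ 0.5647 -0.0738  0.008 ]
```

Call:
apply_moves:
  steps:
    - {"translation": [0,0,-0.08],"rotation": [0,0,0]}
    - {"translation": [0,0,-0.16],"rotation": [0,0,0]}
    - {"translation": [0,0,-0.24],"rotation": [0,0,0]}
    - {"translation": [0,0,-0.32],"rotation": [0,0,0]}
    - {"translation": [0,0,-0.4],"rotation": [0,0,0]}
    - {"translation": [0,0,-0.48],"rotation": [0,0,0]}
    - {"translation": [0,0,-0.56],"rotation": [0,0,0]}
    - {"translation": [0,0,-0.61],"rotation": [0,0,0]}
    - {"translation": [0,0,-0.619],"rotation": [0,0,0]}
    - {"translation": [0,0,-0.619],"rotation": [0,0,0]}

```text
t: 38.68
eef_pos: [0.4819, 0.2873, 0.0577]
ee_rot: [-3.14, -0.001, -3.141]
force: [-0.1, -0.1, 0.2]
width: 0.0875
gripper_force: 0.0
```

Call:
apply_moves:
  steps:
    - {"translation": [0,0,0],"rotation": [0,0,0]}
    - {"translation": [0,0,0],"rotation": [0,0,0]}
    - {"translation": [0,0,0],"rotation": [0,0,0]}
    - {"translation": [0,0,0],"rotation": [0,0,0]}
    - {"translation": [0,0,0],"rotation": [0,0,0]}
    - {"translation": [0,0,0],"rotation": [0,0,0]}
    - {"translation": [0,0,0],"rotation": [0,0,0]}
    - {"translation": [0,0,0],"rotation": [0,0,0]}
    - {"translation": [0,0,0],"rotation": [0,0,0]}
    - {"translation": [0,0,0],"rotation": [0,0,0]}
  jaw: 1
  newtons: 25

```text
t: 39.52
eef_pos: [0.4821, 0.288, 0.0584]
ee_rot: [3.141, 0.0, -3.141]
force: [0.1, 0.9, 1.9]
width: 0.0401
gripper_force: 25.0
```

Call:
apply_moves:
  steps:
    - {"translation": [0,0,0.04],"rotation": [0,0,0]}
    - {"translation": [0,0,0.1],"rotation": [0,0,0]}
    - {"translation": [0,0,0.18],"rotation": [0,0,0]}
    - {"translation": [0,0,0.26],"rotation": [0,0,0]}
    - {"translation": [0,0,0.34],"rotation": [0,0,0]}
    - {"translation": [0,0,0.42],"rotation": [0,0,0]}
    - {"translation": [0,0,0.5],"rotation": [0,0,0]}
    - {"translation": [0,0,0.56],"rotation": [0,0,0]}
    - {"translation": [0,0,0.59],"rotation": [0,0,0]}
    - {"translation": [0,0,0.6],"rotation": [0,0,0]}

```text
t: 40.35
eef_pos: [0.4824, 0.2882, 0.21]
ee_rot: [3.14, 0.002, -3.141]
force: [-0.8, 0.3, -0.7]
width: 0.0398
gripper_force: 25.0
```

Call:
apply_moves:
  steps:
    - {"translation": [0.01,-0.03,0],"rotation": [0,0,0]}
    - {"translation": [0.02,-0.08,0],"rotation": [0,0,0]}
    - {"translation": [0.04,-0.15,0],"rotation": [0,0,0]}
    - {"translation": [0.06,-0.23,0],"rotation": [0,0,0]}
    - {"translation": [0.08,-0.32,0],"rotation": [0,0,0]}
    - {"translation": [0.1,-0.41,0],"rotation": [0,0,0]}
    - {"translation": [0.12,-0.5,0],"rotation": [0,0,0]}
    - {"translation": [0.14,-0.59,0],"rotation": [0,0,0]}
    - {"translation": [0.16,-0.68,0],"rotation": [0,0,0]}
    - {"translation": [0.18,-0.77,0],"rotation": [0,0,0]}

```text
t: 41.18
eef_pos: [0.5263, 0.0929, 0.2069]
ee_rot: [-3.14, -0.002, 3.141]
force: [-0.4, 0.9, -1.9]
width: 0.0395
gripper_force: 25.0
```

Call:
apply_moves:
  steps:
    - {"translation": [0.02,-0.09,0],"rotation": [0,0,0]}
    - {"translation": [0.04,-0.18,0],"rotation": [0,0,0]}
    - {"translation": [0.06,-0.26,0],"rotation": [0,0,0]}
    - {"translation": [0.08,-0.33,0],"rotation": [0,0,0]}
    - {"translation": [0.09,-0.38,0],"rotation": [0,0,0]}
    - {"translation": [0.099,-0.41,0],"rotation": [0,0,0]}
    - {"translation": [0.099,-0.43,0],"rotation": [0,0,0]}
    - {"translation": [0.099,-0.43,0],"rotation": [0,0,0]}
    - {"translation": [0.099,-0.43,0],"rotation": [0,0,0]}
    - {"translation": [0.099,-0.43,0],"rotation": [0,0,0]}

```text
t: 42.02
eef_pos: [0.5517, -0.0115, 0.2083]
ee_rot: [3.141, -0.0, -3.141]
force: [-0.2, -0.1, -2.6]
width: 0.0394
gripper_force: 25.0
```

Call:
apply_moves:
  steps:
    - {"translation": [0,0,-0.04],"rotation": [0,0,0]}
    - {"translation": [0,0,-0.1],"rotation": [0,0,0]}
    - {"translation": [0,0,-0.18],"rotation": [0,0,0]}
    - {"translation": [0,0,-0.26],"rotation": [0,0,0]}
    - {"translation": [0,0,-0.34],"rotation": [0,0,0]}
    - {"translation": [0,0,-0.41],"rotation": [0,0,0]}
    - {"translation": [0,0,-0.46],"rotation": [0,0,0]}
    - {"translation": [0,0,-0.5],"rotation": [0,0,0]}
    - {"translation": [0,0,-0.53],"rotation": [0,0,0]}
    - {"translation": [0,0,-0.55],"rotation": [0,0,0]}

```text
t: 42.85
eef_pos: [0.5516, -0.0118, 0.0698]
ee_rot: [-3.141, -0.001, -3.141]
force: [-0.4, 0.0, -1.5]
width: 0.0396
gripper_force: 25.0
```

Call:
apply_moves:
  steps:
    - {"translation": [0,0,-0.008],"rotation": [0,0,0]}
    - {"translation": [0,0,-0.016],"rotation": [0,0,0]}
    - {"translation": [0,0,-0.024],"rotation": [0,0,0]}
    - {"translation": [0,0,-0.03],"rotation": [0,0,0]}
    - {"translation": [0,0,-0.033],"rotation": [0,0,0]}
    - {"translation": [0,0,-0.035],"rotation": [0,0,0]}
    - {"translation": [0,0,-0.035],"rotation": [0,0,0]}
    - {"translation": [0,0,-0.035],"rotation": [0,0,0]}
    - {"translation": [0,0,-0.035],"rotation": [0,0,0]}
    - {"translation": [0,0,-0.035],"rotation": [0,0,0]}

```text
t: 43.68
eef_pos: [0.5522, -0.012, 0.0624]
ee_rot: [3.141, 0.001, -3.141]
force: [-0.7, 0.2, 1.4]
width: 0.0395
gripper_force: 25.0
```

Call:
apply_moves:
  steps:
    - {"translation": [0,0,0],"rotation": [0,0,0]}
    - {"translation": [0,0,0],"rotation": [0,0,0]}
    - {"translation": [0,0,0],"rotation": [0,0,0]}
    - {"translation": [0,0,0],"rotation": [0,0,0]}
    - {"translation": [0,0,0],"rotation": [0,0,0]}
    - {"translation": [0,0,0.1],"rotation": [0,0,0]}
    - {"translation": [0,0,0.2],"rotation": [0,0,0]}
    - {"translation": [0,0,0.32],"rotation": [0,0,0]}
    - {"translation": [0,0,0.46],"rotation": [0,0,0]}
    - {"translation": [0,0,0.6],"rotation": [0,0,0]}
  jaw: -1

```text
t: 44.52
eef_pos: [0.5513, -0.0122, 0.2133]
ee_rot: [-3.141, -0.001, -3.141]
force: [1.0, 0.2, 0.2]
width: 0.0875
gripper_force: 0.0
```

Call:
apply_moves:
  steps:
    - {"translation": [0,0,0],"rotation": [0,0,0]}
    - {"translation": [-0.02,0.05,0],"rotation": [0,0,0.1]}
    - {"translation": [-0.05,0.1,0],"rotation": [0,0,0.2]}
    - {"translation": [-0.08,0.16,0],"rotation": [0,0,0.3]}
    - {"translation": [-0.11,0.23,0],"rotation": [0,0,0.4]}
    - {"translation": [-0.14,0.3,0],"rotation": [0,0,0.5]}
    - {"translation": [-0.17,0.37,0],"rotation": [0,0,0.6]}
    - {"translation": [-0.2,0.44,0],"rotation": [0,0,0.7]}
    - {"translation": [-0.24,0.52,0],"rotation": [0,0,0.85]}
    - {"translation": [-0.27,0.6,0],"rotation": [0,0,1]}

```text
t: 45.35
eef_pos: [0.4836, 0.1386, 0.2119]
ee_rot: [3.141, 0.0, -2.614]
force: [0.7, -0.4, -0.2]
width: 0.0878
gripper_force: 0.0
```

Call:
apply_moves:
  steps:
    - {"translation": [-0.04,0.08,0],"rotation": [0,0,0.15]}
    - {"translation": [-0.08,0.16,0],"rotation": [0,0,0.3]}
    - {"translation": [-0.12,0.24,0],"rotation": [0,0,0.45]}
    - {"translation": [-0.16,0.32,0],"rotation": [0,0,0.6]}
    - {"translation": [-0.19,0.4,0],"rotation": [0,0,0.75]}
    - {"translation": [-0.22,0.48,0],"rotation": [0,0,0.85]}
    - {"translation": [-0.25,0.55,0],"rotation": [0,0,0.95]}
    - {"translation": [-0.28,0.62,0],"rotation": [0,0,1]}
    - {"translation": [-0.28,0.62,0],"rotation": [0,0,1]}
    - {"translation": [-0.28,0.62,0],"rotation": [0,0,1]}

```text
t: 46.18
eef_pos: [0.4139, 0.2935, 0.2118]
ee_rot: [3.141, -0.0, -2.093]
force: [-0.1, -0.3, -0.9]
width: 0.0876
gripper_force: 0.0
```

Call:
apply_moves:
  steps:
    - {"translation": [0,0,0],"rotation": [0,0,0.2]}
    - {"translation": [0,0,0],"rotation": [0,0,0.4]}
    - {"translation": [0,0,0],"rotation": [0,0,0.6]}
    - {"translation": [0,0,0],"rotation": [0,0,0.8]}
    - {"translation": [0,0,0],"rotation": [0,0,1]}
    - {"translation": [0,0,0],"rotation": [0,0,1]}
    - {"translation": [0,0,0],"rotation": [0,0,1]}
    - {"translation": [0,0,0],"rotation": [0,0,1]}
    - {"translation": [0,0,0],"rotation": [0,0,1]}
    - {"translation": [0,0,0],"rotation": [0,0,1]}

```text
t: 47.02
eef_pos: [0.4144, 0.2928, 0.2121]
ee_rot: [3.142, 0.0, -1.572]
force: [0.0, 0.4, -0.8]
width: 0.0875
gripper_force: 0.0
```

Run:
```python
from h import *
a=grab_frame('scene'); cv2.imwrite('pics/s6.png',cv2.resize(a[90:340,180:520],None,fx=2.3,fy=2.3,interpolation=cv2.INTER_CUBIC))
s=get_state(); print(s['eef_pos'],s['ee_rot'],s['t'])
```

```text
[0.41441807 0.29280565 0.2120611 ] [ 3.14157448e+00 -1.06702655e-05 -1.57176823e+00] 47.0667
```

View pics/s6.png

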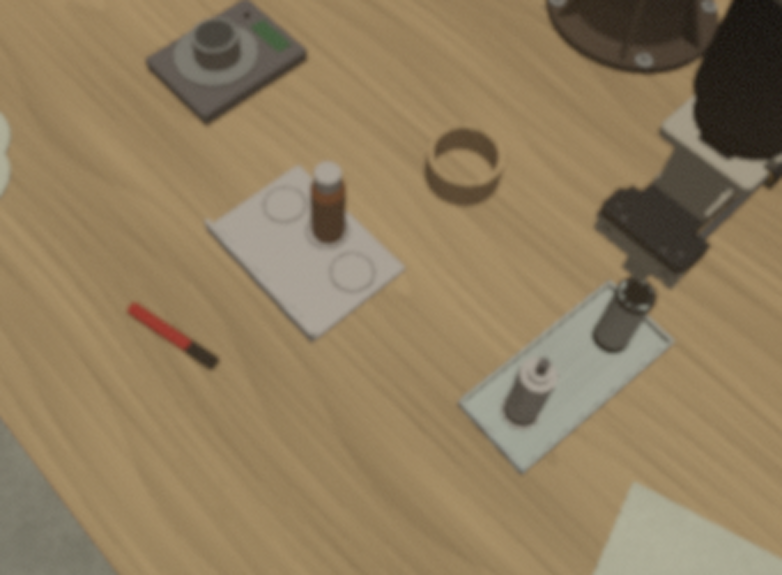

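The bottle is back upright in its ring and the tin is on the pan. Next is the cartridge.

Call:
apply_moves:
  steps:
    - {"translation": [0,0,-0.08],"rotation": [0,0,0]}
    - {"translation": [0,0,-0.16],"rotation": [0,0,0]}
    - {"translation": [0,0,-0.24],"rotation": [0,0,0]}
    - {"translation": [0,0,-0.32],"rotation": [0,0,0]}
    - {"translation": [0,0,-0.4],"rotation": [0,0,0]}
    - {"translation": [0,0,-0.47],"rotation": [0,0,0]}
    - {"translation": [0,0,-0.53],"rotation": [0,0,0]}
    - {"translation": [0,0,-0.557],"rotation": [0,0,0]}
    - {"translation": [0,0,-0.557],"rotation": [0,0,0]}
    - {"translation": [0,0,-0.557],"rotation": [0,0,0]}

```text
t: 47.9
eef_pos: [0.4146, 0.293, 0.073]
ee_rot: [-3.142, -0.0, -1.57]
force: [0.6, 0.3, 0.6]
width: 0.0875
gripper_force: 0.0
```

Call:
apply_moves:
  steps:
    - {"translation": [0,0,0],"rotation": [0,0,0]}
    - {"translation": [0,0,0],"rotation": [0,0,0]}
    - {"translation": [0,0,0],"rotation": [0,0,0]}
    - {"translation": [0,0,0],"rotation": [0,0,0]}
    - {"translation": [0,0,0],"rotation": [0,0,0]}
    - {"translation": [0,0,0],"rotation": [0,0,0]}
    - {"translation": [0,0,0],"rotation": [0,0,0]}
    - {"translation": [0,0,0],"rotation": [0,0,0]}
    - {"translation": [0,0,0],"rotation": [0,0,0]}
    - {"translation": [0,0,0],"rotation": [0,0,0]}
  jaw: 1
  newtons: 25

```text
t: 48.73
eef_pos: [0.4144, 0.2929, 0.0728]
ee_rot: [3.142, -0.0, -1.57]
force: [0.1, -0.4, 0.8]
width: 0.0394
gripper_force: 25.0
```

Call:
apply_moves:
  steps:
    - {"translation": [0,0,0.04],"rotation": [0,0,0]}
    - {"translation": [0,0,0.1],"rotation": [0,0,0]}
    - {"translation": [0,0,0.18],"rotation": [0,0,0]}
    - {"translation": [0,0,0.26],"rotation": [0,0,0]}
    - {"translation": [0,0,0.34],"rotation": [0,0,0]}
    - {"translation": [0,0,0.42],"rotation": [0,0,0]}
    - {"translation": [0,0,0.5],"rotation": [0,0,0]}
    - {"translation": [0,0,0.56],"rotation": [0,0,0]}
    - {"translation": [0,0,0.59],"rotation": [0,0,0]}
    - {"translation": [0,0,0.6],"rotation": [0,0,0]}

```text
t: 49.57
eef_pos: [0.4146, 0.2933, 0.2245]
ee_rot: [-3.14, 0.002, -1.57]
force: [0.1, 0.1, -2.1]
width: 0.0401
gripper_force: 25.0
```

Call:
apply_moves:
  steps:
    - {"translation": [0.01,-0.03,0],"rotation": [0,0,0]}
    - {"translation": [0.04,-0.09,0],"rotation": [0,0,0]}
    - {"translation": [0.07,-0.18,0],"rotation": [0,0,0]}
    - {"translation": [0.11,-0.27,0],"rotation": [0,0,0]}
    - {"translation": [0.15,-0.36,0],"rotation": [0,0,0]}
    - {"translation": [0.19,-0.46,0],"rotation": [0,0,0]}
    - {"translation": [0.23,-0.56,0],"rotation": [0,0,0]}
    - {"translation": [0.27,-0.66,0],"rotation": [0,0,0]}
    - {"translation": [0.31,-0.76,0],"rotation": [0,0,0]}
    - {"translation": [0.35,-0.85,0],"rotation": [0,0,0]}

```text
t: 50.4
eef_pos: [0.5012, 0.0782, 0.2214]
ee_rot: [3.139, -0.001, -1.571]
force: [0.1, -0.1, -2.0]
width: 0.0396
gripper_force: 25.0
```

Call:
apply_moves:
  steps:
    - {"translation": [0.04,-0.1,0],"rotation": [0,0,0]}
    - {"translation": [0.08,-0.2,0],"rotation": [0,0,0]}
    - {"translation": [0.12,-0.3,0],"rotation": [0,0,0]}
    - {"translation": [0.16,-0.39,0],"rotation": [0,0,0]}
    - {"translation": [0.2,-0.48,0],"rotation": [0,0,0]}
    - {"translation": [0.23,-0.55,0],"rotation": [0,0,0]}
    - {"translation": [0.252,-0.6,0],"rotation": [0,0,0]}
    - {"translation": [0.252,-0.612,0],"rotation": [0,0,0]}
    - {"translation": [0.252,-0.612,0],"rotation": [0,0,0]}
    - {"translation": [0.252,-0.612,0],"rotation": [0,0,0]}

```text
t: 51.23
eef_pos: [0.564, -0.0727, 0.2218]
ee_rot: [3.14, -0.0, -1.571]
force: [-0.4, 0.5, -2.4]
width: 0.0398
gripper_force: 25.0
```

Call:
apply_moves:
  steps:
    - {"translation": [0,0,-0.04],"rotation": [0,0,0]}
    - {"translation": [0,0,-0.1],"rotation": [0,0,0]}
    - {"translation": [0,0,-0.18],"rotation": [0,0,0]}
    - {"translation": [0,0,-0.26],"rotation": [0,0,0]}
    - {"translation": [0,0,-0.34],"rotation": [0,0,0]}
    - {"translation": [0,0,-0.41],"rotation": [0,0,0]}
    - {"translation": [0,0,-0.46],"rotation": [0,0,0]}
    - {"translation": [0,0,-0.5],"rotation": [0,0,0]}
    - {"translation": [0,0,-0.53],"rotation": [0,0,0]}
    - {"translation": [0,0,-0.55],"rotation": [0,0,0]}

```text
t: 52.07
eef_pos: [0.5645, -0.0722, 0.0844]
ee_rot: [3.141, -0.0, -1.57]
force: [-0.1, 0.1, -0.8]
width: 0.0395
gripper_force: 25.0
```

Call:
apply_moves:
  steps:
    - {"translation": [0,0,-0.008],"rotation": [0,0,0]}
    - {"translation": [0,0,-0.016],"rotation": [0,0,0]}
    - {"translation": [0,0,-0.024],"rotation": [0,0,0]}
    - {"translation": [0,0,-0.03],"rotation": [0,0,0]}
    - {"translation": [0,0,-0.033],"rotation": [0,0,0]}
    - {"translation": [0,0,-0.034],"rotation": [0,0,0]}
    - {"translation": [0,0,-0.034],"rotation": [0,0,0]}
    - {"translation": [0,0,-0.034],"rotation": [0,0,0]}
    - {"translation": [0,0,-0.034],"rotation": [0,0,0]}
    - {"translation": [0,0,-0.034],"rotation": [0,0,0]}

```text
t: 52.9
eef_pos: [0.5649, -0.0726, 0.0769]
ee_rot: [-3.141, 0.0, -1.57]
force: [-0.2, 0.0, -1.9]
width: 0.0396
gripper_force: 25.0
```

Call:
apply_moves:
  steps:
    - {"translation": [0,0,0],"rotation": [0,0,0]}
    - {"translation": [0,0,0],"rotation": [0,0,0]}
    - {"translation": [0,0,0],"rotation": [0,0,0]}
    - {"translation": [0,0,0],"rotation": [0,0,0]}
    - {"translation": [0,0,0],"rotation": [0,0,0]}
    - {"translation": [0,0,0.1],"rotation": [0,0,0]}
    - {"translation": [0,0,0.2],"rotation": [0,0,0]}
    - {"translation": [0,0,0.3],"rotation": [0,0,0]}
    - {"translation": [0,0,0.42],"rotation": [0,0,0]}
    - {"translation": [0,0,0.56],"rotation": [0,0,0]}
  jaw: -1

```text
t: 53.73
eef_pos: [0.5639, -0.0726, 0.2171]
ee_rot: [3.139, -0.0, -1.57]
force: [0.9, -0.2, 0.7]
width: 0.0872
gripper_force: 0.0
```

Call:
apply_moves:
  steps:
    - {"translation": [0,0,0],"rotation": [0,0,0]}
    - {"translation": [0,0.08,0],"rotation": [0,0,0]}
    - {"translation": [0,0.18,0],"rotation": [0,0,0]}
    - {"translation": [-0.01,0.3,0],"rotation": [0,0,0]}
    - {"translation": [-0.01,0.42,0],"rotation": [0,0,0]}
    - {"translation": [-0.02,0.54,0],"rotation": [0,0,0]}
    - {"translation": [-0.02,0.66,0],"rotation": [0,0,0]}
    - {"translation": [-0.03,0.78,0],"rotation": [0,0,0]}
    - {"translation": [-0.03,0.9,0],"rotation": [0,0,0]}
    - {"translation": [-0.03,1,0],"rotation": [0,0,0]}

```text
t: 54.57
eef_pos: [0.5572, 0.1794, 0.2169]
ee_rot: [-3.141, 0.0, -1.57]
force: [-0.2, -1.0, -0.7]
width: 0.0878
gripper_force: 0.0
```

Call:
apply_moves:
  steps:
    - {"translation": [-0.01,0.12,0],"rotation": [0,0,0]}
    - {"translation": [-0.02,0.24,0],"rotation": [0,0,0]}
    - {"translation": [-0.028,0.34,0],"rotation": [0,0,0]}
    - {"translation": [-0.028,0.421,0],"rotation": [0,0,0]}
    - {"translation": [-0.028,0.421,0],"rotation": [0,0,0]}
    - {"translation": [-0.028,0.421,0],"rotation": [0,0,0]}
    - {"translation": [-0.028,0.421,0],"rotation": [0,0,0]}
    - {"translation": [-0.028,0.421,0],"rotation": [0,0,0]}
    - {"translation": [-0.028,0.421,0],"rotation": [0,0,0]}
    - {"translation": [-0.028,0.421,0],"rotation": [0,0,0]}

```text
t: 55.4
eef_pos: [0.5506, 0.2819, 0.217]
ee_rot: [-3.141, 0.0, -1.571]
force: [-0.2, -0.2, -0.6]
width: 0.0875
gripper_force: 0.0
```

Call:
apply_moves:
  steps:
    - {"translation": [0,0,-0.08],"rotation": [0,0,0]}
    - {"translation": [0,0,-0.16],"rotation": [0,0,0]}
    - {"translation": [0,0,-0.24],"rotation": [0,0,0]}
    - {"translation": [0,0,-0.32],"rotation": [0,0,0]}
    - {"translation": [0,0,-0.4],"rotation": [0,0,0]}
    - {"translation": [0,0,-0.47],"rotation": [0,0,0]}
    - {"translation": [0,0,-0.53],"rotation": [0,0,0]}
    - {"translation": [0,0,-0.577],"rotation": [0,0,0]}
    - {"translation": [0,0,-0.577],"rotation": [0,0,0]}
    - {"translation": [0,0,-0.577],"rotation": [0,0,0]}

```text
t: 56.23
eef_pos: [0.5504, 0.2823, 0.0724]
ee_rot: [3.141, -0.001, -1.571]
force: [0.2, -0.0, 0.2]
width: 0.0878
gripper_force: 0.0
```

Call:
apply_moves:
  steps:
    - {"translation": [0,0,0],"rotation": [0,0,0]}
    - {"translation": [0,0,0],"rotation": [0,0,0]}
    - {"translation": [0,0,0],"rotation": [0,0,0]}
    - {"translation": [0,0,0],"rotation": [0,0,0]}
    - {"translation": [0,0,0],"rotation": [0,0,0]}
    - {"translation": [0,0,0],"rotation": [0,0,0]}
    - {"translation": [0,0,0],"rotation": [0,0,0]}
    - {"translation": [0,0,0],"rotation": [0,0,0]}
    - {"translation": [0,0,0],"rotation": [0,0,0]}
    - {"translation": [0,0,0],"rotation": [0,0,0]}
  jaw: 1
  newtons: 20

```text
t: 57.07
eef_pos: [0.5504, 0.2827, 0.0725]
ee_rot: [3.142, -0.0, -1.57]
force: [-0.8, -0.3, 0.7]
width: 0.0365
gripper_force: 20.0
```

Call:
apply_moves:
  steps:
    - {"translation": [0,0,0.04],"rotation": [0,0,0]}
    - {"translation": [0,0,0.1],"rotation": [0,0,0]}
    - {"translation": [0,0,0.18],"rotation": [0,0,0]}
    - {"translation": [0,-0.03,0.24],"rotation": [0,0,0]}
    - {"translation": [0.01,-0.08,0.24],"rotation": [0,0,0]}
    - {"translation": [0.02,-0.16,0.24],"rotation": [0,0,0]}
    - {"translation": [0.03,-0.26,0.24],"rotation": [0,0,0]}
    - {"translation": [0.04,-0.36,0.24],"rotation": [0,0,0]}
    - {"translation": [0.04,-0.46,0.24],"rotation": [0,0,0]}
    - {"translation": [0.05,-0.56,0.24],"rotation": [0,0,0]}

```text
t: 57.9
eef_pos: [0.5622, 0.141, 0.1325]
ee_rot: [3.141, -0.0, -1.57]
force: [0.6, 0.4, -0.8]
width: 0.0369
gripper_force: 20.0
```

Call:
apply_moves:
  steps:
    - {"translation": [0.01,-0.1,0],"rotation": [0,0,0]}
    - {"translation": [0.019,-0.2,0],"rotation": [0,0,0]}
    - {"translation": [0.019,-0.28,0],"rotation": [0,0,0]}
    - {"translation": [0.019,-0.34,0],"rotation": [0,0,0]}
    - {"translation": [0.019,-0.38,0],"rotation": [0,0,0]}
    - {"translation": [0.019,-0.382,0],"rotation": [0,0,0]}
    - {"translation": [0.019,-0.382,-0.03],"rotation": [0,0,0]}
    - {"translation": [0.019,-0.382,-0.07],"rotation": [0,0,0]}
    - {"translation": [0.019,-0.382,-0.11],"rotation": [0,0,0]}
    - {"translation": [0.019,-0.382,-0.15],"rotation": [0,0,0]}

```text
t: 58.73
eef_pos: [0.5672, 0.0478, 0.0935]
ee_rot: [3.141, -0.0, -1.57]
force: [0.0, 0.4, -1.3]
width: 0.0363
gripper_force: 20.0
```

Call:
apply_moves:
  steps:
    - {"translation": [0,0,-0.02],"rotation": [0,0,0]}
    - {"translation": [0,0,-0.035],"rotation": [0,0,0]}
    - {"translation": [0,0,-0.05],"rotation": [0,0,0]}
    - {"translation": [0,0,-0.06],"rotation": [0,0,0]}
    - {"translation": [0,0,-0.068],"rotation": [0,0,0]}
    - {"translation": [0,0,-0.072],"rotation": [0,0,0]}
    - {"translation": [0,0,-0.073],"rotation": [0,0,0]}
    - {"translation": [0,0,-0.073],"rotation": [0,0,0]}
    - {"translation": [0,0,-0.073],"rotation": [0,0,0]}
    - {"translation": [0,0,-0.073],"rotation": [0,0,0]}

```text
t: 59.57
eef_pos: [0.5678, 0.0472, 0.0771]
ee_rot: [-3.141, 0.0, -1.57]
force: [-0.2, -0.0, -1.4]
width: 0.0363
gripper_force: 20.0
```

Call:
apply_moves:
  steps:
    - {"translation": [0,0,0],"rotation": [0,0,0]}
    - {"translation": [0,0,0],"rotation": [0,0,0]}
    - {"translation": [0,0,0],"rotation": [0,0,0]}
    - {"translation": [0,0,0],"rotation": [0,0,0]}
    - {"translation": [0,0,0],"rotation": [0,0,0]}
    - {"translation": [0,0,0.1],"rotation": [0,0,0]}
    - {"translation": [0,0,0.2],"rotation": [0,0,0]}
    - {"translation": [0,0,0.32],"rotation": [0,0,0]}
    - {"translation": [0,0,0.46],"rotation": [0,0,0]}
    - {"translation": [0,0,0.6],"rotation": [0,0,0]}
  jaw: -1

```text
t: 60.4
eef_pos: [0.5671, 0.047, 0.2281]
ee_rot: [3.141, -0.0, -1.57]
force: [0.5, 0.6, 0.1]
width: 0.0874
gripper_force: 0.0
```

Call:
apply_moves:
  steps:
    - {"translation": [0,0.08,0],"rotation": [0,0,0]}
    - {"translation": [0,0.16,0],"rotation": [0,0,0]}
    - {"translation": [0,0.26,0],"rotation": [0,0,0]}
    - {"translation": [0,0.36,0],"rotation": [0,0,0]}
    - {"translation": [0,0.46,0],"rotation": [0,0,0]}
    - {"translation": [0,0.56,0],"rotation": [0,0,0]}
    - {"translation": [0,0.66,0],"rotation": [0,0,0]}
    - {"translation": [0,0.74,0],"rotation": [0,0,0]}
    - {"translation": [0,0.8,0],"rotation": [0,0,0]}
    - {"translation": [0,0.8,0],"rotation": [0,0,0]}

```text
t: 61.23
eef_pos: [0.5676, 0.2496, 0.2264]
ee_rot: [3.141, -0.0, -1.568]
force: [0.4, -0.0, 0.4]
width: 0.0876
gripper_force: 0.0
```

Run:
```python
from h import *
a=cv2.convertScaleAbs(grab_frame('top'),alpha=1.5); b=grab_frame('scene')
t=cv2.resize(a[150:222,278:364],None,fx=4.5,fy=4.5,interpolation=cv2.INTER_CUBIC)
s=cv2.resize(b[80:250,220:430],(400,324),interpolation=cv2.INTER_CUBIC)
cv2.imwrite('pics/f.png',np.hstack([t,s]))
s=get_state(); print(s['eef_pos'],s['t'])
```

```text
[0.56742634 0.24738953 0.22651034] 61.3333
```

View pics/f.png

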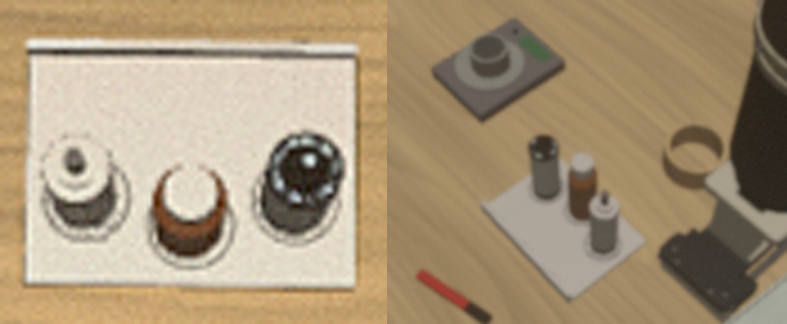

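The syringe (75,160), bottle (193,190) and cartridge (305,168) all stand upright in their rings. The tin is in the middle of the pan, and the tape roll and marker haven't moved.

```bash
python3 -c "
from station import *
print(job_done())"
```

```text
the job is handed in; nothing more can be done
None
```

The job is handed in at about 61 s of the 152 s allowed: the tin stands on the middle of the pan (within about 3 mm), and the syringe, cartridge and bottle are back upright on their own spots, with nothing tipped and the tape roll and marker untouched.

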